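Load the coder and check-weigh the tape dispensers

TASK

Get the packing table's weighing record going: put the black ink cartridge in the coder's cradle and swing the orange clamp fully shut so that it drives the cartridge home and stays shut. Then weigh the loaded tape dispensers that are there, one at a time in the order red, yellow, blue: hang each by the hole of its roll on the scale's sprung hook, lowering it gently so that the hook is never driven down to its stop, let go and wait until the hook has hung quite still for two seconds, then take it off and stand it upright on the floor of the open carton. Finish with all of them standing in the carton, the hook empty, the clamp still shut, and do not knock over the green cleaner bottle.

Things in the scene. Friction and masses are not known exactly. Their poses are not given: they have to be found in the camera images.
- cartridge: black ink cartridge with a cyan band, a block 60 (x) x 44 (y) x 50 mm (z), 75 g, standing on the table. Origin: centre of its underside. Fits the cradle either way round (half a turn makes no difference).
- coder: white ticket coder, fixed: housing 155 (x) x 100 (y) x 36 mm high with a grey cradle pocket on top. Origin: on the table below the pocket's centre; x points away from the robot. Pocket 64 (x) x 48 (y) mm inside, walls 6 mm thick, their top 70 mm above the table. Its black floor is sprung: 52 mm above the table when free, pressed 7.5 mm down (2.5 N) by the shut clamp.
- cradle (a point): centre of the pocket, 44 mm above the table, at the level of the underside of a cartridge that is pressed fully home; axes as the coder's
- clamp (a joint): angle of the orange clamp arm, rad: 0 shut (level over the cradle, pointing to the coder's -x), grows as it opens; starts at 1.75 to 2.05 (upright, leaning back). Stiff hinge: stays where it is left, needs about 2 to 4 N at the bar. The pad under the arm meets the cartridge at about 0.13 rad.
- clamp_hinge (a point): axis of the clamp: 62 mm from the cradle centre along the coder's +x, 107 mm above the table; the axis runs along the coder's y
- clamp_bar (a point): middle of the clamp's steel cross bar (round, 12 mm diameter, 64 mm long, along the coder's y), 125 mm from the hinge axis at the end of the arm (arm 20 mm wide, 12 mm thick). Shut, it is 63 mm from the cradle centre along the coder's -x, 107 mm above the table.
- scale: fixed hanging scale: base 120 x 120 x 18 mm (from -50 to +70 mm in x), aluminium column 36 x 52 mm at the origin, top 205 mm above the table. Origin on the table under the column; the hook arm points to the scale's own -x (seen from the robot, roughly to the right).
- hook (a joint): how far the sprung hook has dipped, in m: 0 empty, bottom stop at 0.070. Spring 170 N/m (a dispenser dips it some 15 to 28 mm), lightly damped: it bobs for about a second after a load is let go; a dispenser knocked while hanging swings for some seconds.
- hook_rest (a point): mid bar, on top of the hook's bar, where a roll's hole should rest; 195 mm above the table when empty, moves with the hook. The bar is level and straight, 10 mm thick (axis 5 mm below this point), from the orange carriage's face 51 mm away towards the column to 55 mm the other way. Axes as the scale's.
- hook_tip (a point): in the upturned end of the bar: 65 mm from hook_rest along the scale's -x and 16 mm above the bar's axis; the metal ends 5 mm above and 5 mm beyond this point
- carton: fixed open cardboard carton, 330 (x) x 170 (y) x 62 mm high, walls and floor 5 mm thick; origin: centre of its underside. Three dispensers fit in a row along its x, 100 mm apart, their rolls' axes along its y.
- red: red tape dispenser, 0.28 to 0.48 kg, upright; may be absent. Weighted foot 84 (x) x 64 (y) x 10 mm; cream tape roll, axis along y, outer diameter 92, 48 wide, with an open hole of 60 mm diameter through it, centred 55 mm above the origin (hole top 85 mm); on top a red handle to pinch across y, 50 (x) x 24 (y), 97 to 131 mm above the origin. Blade guard to x = 54 mm. Origin: centre of the foot's underside.
- yellow: yellow tape dispenser, 0.28 to 0.48 kg, upright; may be absent. Weighted foot 84 (x) x 64 (y) x 10 mm; cream tape roll, axis along y, outer diameter 92, 48 wide, with an open hole of 60 mm diameter through it, centred 55 mm above the origin (hole top 85 mm); on top a yellow handle to pinch across y, 50 (x) x 24 (y), 97 to 131 mm above the origin. Blade guard to x = 54 mm. Origin: centre of the foot's underside.
- blue: blue tape dispenser, 0.28 to 0.48 kg, upright; may be absent. Weighted foot 84 (x) x 64 (y) x 10 mm; cream tape roll, axis along y, outer diameter 92, 48 wide, with an open hole of 60 mm diameter through it, centred 55 mm above the origin (hole top 85 mm); on top a blue handle to pinch across y, 50 (x) x 24 (y), 97 to 131 mm above the origin. Blade guard to x = 54 mm. Origin: centre of the foot's underside.
- cleaner: green cleaner bottle with a blue cap, 60 mm diameter, 170 mm high, standing loose between the coder and the scale, to their rear; bystander, origin centre of its underside
Mind the look-alikes: they are no part of the job. Of the things like the cartridge, leave any that is pink; of the rest the larger one is meant.

How it is judged:
On the way, in this order (a step that is already met when the one before it is completed fails the run):
1. the ink cartridge is seated in the cradle, pressed fully down under the closed clamp, and let go (horizontal distance between cartridge and cradle below 0.006 m and z of cartridge in the frame of coder below 0.0475 m and angle between cartridge's own z axis and vertical below 0.08 rad and value of joint clamp below 0.06 rad and contact force between the fingers and coder below 0.05 N and contact force between the fingers and cartridge below 0.05 N), for 0.3 s.
2. the red dispenser hangs alone on the dipped hook, let go and at rest, for a second (horizontal distance between red and hook_rest below 0.055 m and height (world z) of red between 0.045 and 0.104 m and linear speed of red below 0.02 m/s and angular speed of red below 0.25 rad/s and angle between red's own z axis and vertical below 0.3 rad and contact force between each of the arm, the fingers and red below 0.05 N and distance between red and yellow above 0.12 m and distance between red and blue above 0.12 m), for 1 s.
3. the yellow dispenser hangs alone on the dipped hook, let go and at rest, for a second (horizontal distance between yellow and hook_rest below 0.055 m and height (world z) of yellow between 0.045 and 0.104 m and linear speed of yellow below 0.02 m/s and angular speed of yellow below 0.25 rad/s and angle between yellow's own z axis and vertical below 0.3 rad and contact force between each of the arm, the fingers and yellow below 0.05 N and distance between yellow and red above 0.12 m and distance between yellow and blue above 0.12 m), for 1 s.
4. the blue dispenser hangs alone on the dipped hook, let go and at rest, for a second (horizontal distance between blue and hook_rest below 0.055 m and height (world z) of blue between 0.045 and 0.104 m and linear speed of blue below 0.02 m/s and angular speed of blue below 0.25 rad/s and angle between blue's own z axis and vertical below 0.3 rad and contact force between each of the arm, the fingers and blue below 0.05 N and distance between blue and red above 0.12 m and distance between blue and yellow above 0.12 m), for 1 s.
At the end, for the whole second after the job is handed in: the cartridge is within 6 mm of the cradle's centre, upright and no more than 3.5 mm short of fully home; the clamp is within 0.06 rad of shut; the hook is empty (dip under 5 mm); every dispenser present stands upright (within 0.15 rad) on the floor of the carton, at rest (horizontal distance between cartridge and cradle below 0.006 m and z of cartridge in the frame of coder below 0.0475 m and angle between cartridge's own z axis and vertical below 0.08 rad and value of joint clamp below 0.06 rad and value of joint hook below 0.005 m and x of red in the frame of carton between -0.135 and 0.135 m and y of red in the frame of carton between -0.065 and 0.065 m and height (world z) of each of red, yellow, blue below 0.012 m and angle between each of red, yellow, blue's own z axis and vertical below 0.15 rad and linear speed of each of red, yellow, blue below 0.02 m/s and x of yellow in the frame of carton between -0.135 and 0.135 m and y of yellow in the frame of carton between -0.065 and 0.065 m and x of blue in the frame of carton between -0.135 and 0.135 m and y of blue in the frame of carton between -0.065 and 0.065 m); the robot touches nothing.
It fails at once if the hook is driven down to its stop (dip over 62 mm) (value of joint hook above 0.062 m).
It fails at once if the cleaner bottle is knocked over (tilted over 0.5 rad) (angle between cleaner's own z axis and vertical above 0.5 rad).
Of red, yellow, blue only 2 to 3 are there at a start; the rules pass over those that are not, and their reading is None.
At some moment in a run one of cartridge, red, yellow, blue may be knocked a few centimetres aside while the robot is not near it.
It also fails if it takes over 210 s, if anything falls off the work surface, if the arm or the gripper's body presses on something with over 40 N, if the wrist force passes 120 N, or if a joint passes its speed limit or range.

ROBOT

A 6-joint arm with a two-finger parallel gripper is mounted at the origin on the work surface. World frame = base frame: x ahead of the robot, y to its left, z up, the work surface at z = 0. Lengths are in m, angles in rad, forces in N, time in s.
With the tool pointing down it reaches from about 0.3 to 1 m from the base axis. Payload 5.1 kg.
Tool frame: the origin (TCP) lies midway between the tips of the shut fingers; the grasp point (between the pads) lies hold_point_z behind it (hold_point_z is the distance from the TCP to the grasp point, in m); z points along the fingers, y is the line along which they close (so a half turn about z gives the same grasp; the last joint's range is limited). The gripper opens to 95 mm and grips with 3 to 60 N. Pads are 20 mm wide; open, the fingers measure 119 mm over their backs; the gripper's body (75 mm by 180 mm) begins 59 mm behind the grasp point.
Start: joints at [-1.381, 0.124, 1.65, -0, 1.367, -0.083], TCP at [0.175, -0.626, 0.176] pointing down, gripper open.
Joint ranges: [-2.61, 2.61], [-1.02, 2.33], [0.03, 2.71], [-1.35, 4.49], [0.32, 2.68], [-2.91, 2.91]. Speed limits (rad/s): [2.57, 2.57, 3.14, 3.14, 3.14, 3.14].

INTERFACE

Orientations are given as a 3x3 rotation matrix whose columns are the frame's x, y, z axes.
In Python, from cell import * gives the robot as it stands.
- The arm moves only by the shell command python3 -m creep 'ROWS' [OPENING]. ROWS is JSON, a list of rows, each an object of numbers: "x", "y", "z": the shift along the tool's x, y, z in m; "wx", "wy", "wz": the turn, a rotation vector about the tool's x, y, z in rad. A call has exactly 8 rows; each row shifts and turns the commanded pose from where the row before left it, along the tool's axes as they then stand; what a row does not reach is not made up. A row lasts 1/8 s, in which the tool goes at most 62.5 mm and 10.7 degrees, less where a joint would pass 70% of its speed; a pose out of reach is approached as far as the arm can. A call with a gripper value outside its range is refused whole. OPENING is the opening in per cent of the stroke, from 0 (shut) to 100 (fully open), set as the call begins (- or left out, the last holds). The fingers move at their own pace and stop on an object; the grip force is fixed at half the most. Time passes only in rows, so rows that do not move let the fingers close, or fill a call up. It gives the time, the measured TCP pose, the force, the opening and the grip force at its end, in the units of the state.
- observe(): the state, without advancing time (a new reading comes with each control period).
- capture(name): name is "side" or "top"; returns a dict with "pixels" (384x512x3 uint8, red, green, blue), "z_map" (384x512 float32, m along the optical axis (not along the pixel's ray), 0 where there is no reading), "fx", "fy", "cx", "cy" (pixels), "R" (3x3) and "t" (3): a world point X has camera coordinates R X + t. Camera axes: x right, y down, z forward; pixel columns grow to the right and rows downward; lengths in m; the calibration is good to about 2 mm. A picture is of the moment at which its call begins.
- finish_job(): hands the job in; it is judged then, once.
Trained networks look in a picture, given as the dict that the camera call returned (one of the last four; its "shot" number tells which), for a name from the list of things; names that differ only in an ending like _2 or _b are one class to them, and where a whole thing is asked for, a point or a joint stands for the part that bears it (a point fixed in the world has none). Each returns a list of dicts, best first, with "p" (0 to 1); they miss things now and then, are a little off and sometimes report something else, mostly with a low value. They report only what shows in the picture. A call takes as long as a camera call. They do not tell look-alikes from the thing itself.
- find_in(query, picture): "bbox" ([centre column, centre row, width, height] in pixels, round what is visible of it).
- outline_of(query, picture): "mask" (384x512 bool, what is visible of it) and "bbox" ([centre column, centre row, width, height] in pixels, round what is visible of it).
The state is a dict: "time": time; "joint_pos": joint angles; "dq": joint speeds; "joint_torque": joint torques, N m; "tool_pos": TCP position; "orientation": TCP orientation; "ft_force": force on the tool from outside, world axes, zero at the start; "moment": the same for the moment, N m; "opening": opening from 0.0 (shut) to 1.0 (fully open); "gripper_force": force on a finger pad.
Only numpy, scipy, OpenCV 4.12 (cv2) and the standard library are available. Lean on these libraries where they do the work, as an engineer would, in place of code of your own. Each camera call takes 0.05 s, during which the arm holds its last target. There are 200 camera calls.

## Working session

There is one attempt and no reset: what is moved stays moved. The work goes in short steps, Python scripts to look and compute and a shell command to move; the robot and the scene stay as the last step left them, time stands still between calls to the robot, and variables do not carry over. Pictures are saved under pics/ and viewed, at most 14 in all, crops included, and the job is handed in when it is done.

```bash
ls; mkdir -p pics
python3 - <<'E'
from cell import *
import cv2
s=observe();print({k:s[k] for k in s})
ims=[]
for n in("top","side"):
    c=capture(n);ims.append(c);cv2.imwrite(f"pics/{n}0.png",c["pixels"][:,:,::-1])
    print(n,c["R"],c["t"],c["fx"],c["cx"],c["cy"])
E
```

```text
pics
{'time': 0.0, 'joint_pos': array([-1.38057473e+00,  1.24465096e-01,  1.65166021e+00, -4.05746089e-05,
        1.36749858e+00, -8.26107469e-02]), 'dq': array([-0.00119902, -0.00052808, -0.00042735, -0.00042638, -0.00032638,
        0.00025953]), 'joint_torque': array([-5.14014619e-05, -4.17600667e+01, -3.59938180e+01,  7.73331430e-02,
        4.92863241e-02, -1.69318660e-04]), 'tool_pos': array([ 0.17496539, -0.6252632 ,  0.17462118]), 'orientation': array([[ 9.63009364e-01,  2.69467597e-01, -4.23078876e-04],
       [ 2.69467899e-01, -9.63007322e-01,  1.98707139e-03],
       [ 1.28023298e-04, -2.02757454e-03, -9.99997936e-01]]), 'ft_force': array([-0.91258267, -0.08511804,  0.00537383]), 'moment': array([-0.0536428 , -0.01731836,  0.02941066]), 'gripper_force': 0.0, 'opening': 0.9975055548423197}
top [[ 0.09875893 -0.995109   -0.00218226]
 [-0.97369671 -0.09618091 -0.20655253]
 [ 0.20533239  0.02252377 -0.97843308]] [-0.0076452   0.61322305  1.15453854] 485.2806031663045 255.28196888239302 191.732905443227
side [[ 0.96261194 -0.27087548 -0.00217351]
 [-0.15962069 -0.56072578 -0.8124702 ]
 [ 0.21885952  0.78244046 -0.58299866]] [-0.5652448   0.24449463  0.95398775] 369.037946664719 257.1082373053134 189.4998714209288
```

View pics/top0.png

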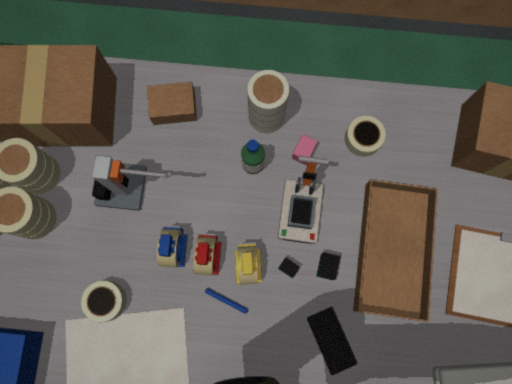

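View pics/side0.png

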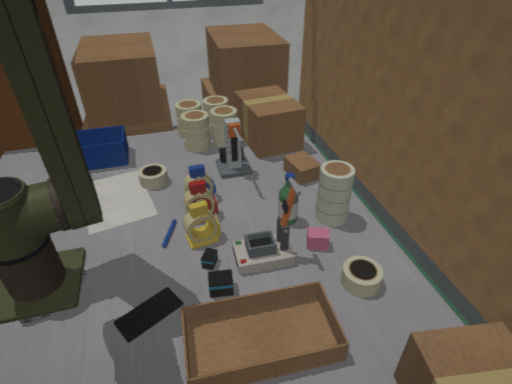

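The top view shows the wanted (larger) cartridge at (329,265), with the small look-alike at (289,267) and a pink one at (305,150). The coder is at (302,210) with the clamp bar at (314,160). The dispensers are at blue (168,247), red (207,255) and yellow (248,263). The scale's hook bar runs from (120,170) to (200,175), the bottle is at (253,157) and the carton at (396,250). The side view agrees.

```bash
cat > h.py <<'E'
from cell import *
import numpy as np, cv2
np.set_printoptions(precision=4,suppress=True)
def world(c):
    v,u=np.mgrid[0:384,0:512]; z=c["z_map"]
    P=np.stack([(u-c["cx"])/c["fx"]*z,(v-c["cy"])/c["fy"]*z,z],-1)
    W=(P-c["t"])@c["R"]; W[z==0]=np.nan
    return W
def pts(c,name,lo=-1,hi=9,k=0,er=1):
    r=outline_of(name,c)
    if len(r)<=k: return np.zeros((0,3)),None
    m=r[k]["mask"].astype(np.uint8)
    if er: m=cv2.erode(m,np.ones((3,3),np.uint8))
    W=world(c)[m>0]; W=W[np.isfinite(W[:,0])]
    return W[(W[:,2]>lo)&(W[:,2]<hi)],r[k]
def rect(W):
    (cx,cy),(w,h),a=cv2.minAreaRect(W[:,:2].astype(np.float32))
    return np.array([cx,cy,w,h,a])
E
python3 - <<'E'
from h import *
T=capture("top");S=capture("side")
for n,lo,hi in [("cartridge",.044,.056),("coder",.064,.074),("coder",.03,.041),("carton",.056,.068),("red",.097,.136),("yellow",.097,.136),("blue",.097,.136),("cleaner",.1,.2),("clamp_bar",.13,.3),("scale",.19,.215),("hook",.18,.3)]:
    for nm,c in(("T",T),("S",S)):
        try:
            res=outline_of(n,c)
            for k in range(min(len(res),3 if n=="cartridge" else 1)):
                m=cv2.erode(res[k]["mask"].astype(np.uint8),np.ones((2,2),np.uint8))
                W=world(c)[m>0];W=W[np.isfinite(W[:,0])];W=W[(W[:,2]>lo)&(W[:,2]<hi)]
                print(n,nm,round(res[k]["p"],2),np.round(res[k]["bbox"]),len(W),rect(W) if len(W)>4 else '',W.mean(0) if len(W) else '')
        except Exception as e: print(n,e)
np.savez("f0.npz",WT=world(T),WS=world(S),T=T["pixels"],S=S["pixels"])
E
```

```text
cartridge T 0.98 [306. 150.  22.  35.] 292 [ 0.7428 -0.0639  0.0395  0.0591 68.9735] [ 0.7457 -0.0642  0.0507]
cartridge T 0.79 [329. 268.  19.  32.] 428 [ 0.4469 -0.1464  0.0445  0.0586 83.1594] [ 0.4464 -0.1457  0.0505]
cartridge T 0.63 [292. 268.  18.  23.] 1  [ 0.4283 -0.0638  0.0442]
cartridge S 0.74 [218. 283.  29.  29.] 327 [ 0.4522 -0.1477  0.0438  0.0579 81.9933] [ 0.4525 -0.1503  0.049 ]
cartridge S 0.73 [319. 240.  23.  26.] 225 [ 0.7483 -0.0658  0.0422  0.0592 68.6506] [ 0.7477 -0.0681  0.049 ]
cartridge S 0.52 [211. 260.  13.  25.] 0  
coder T 0.9 [304. 200.  48.  86.] 265 [ 0.5877 -0.067   0.0602  0.104  87.6915] [ 0.5752 -0.0672  0.07  ]
coder S 0.86 [268. 227.  72.  94.] 231 [ 0.5943 -0.0685  0.059   0.1097 88.1675] [ 0.5849 -0.0744  0.0683]
coder T 0.9 [304. 200.  48.  86.] 1277 [ 0.6055 -0.0684  0.0984  0.2058 87.8896] [ 0.5727 -0.0664  0.0364]
coder S 0.86 [268. 227.  72.  94.] 794 [ 0.584  -0.0683  0.0991  0.153  88.048 ] [ 0.5718 -0.0875  0.0352]
carton T 0.75 [393. 250.  83. 142.] 907 [ 0.5056 -0.311   0.1721  0.3291 87.4442] [ 0.4899 -0.3138  0.0616]
carton S 0
[... 768 characters left out ...]
2.] 140 [ 0.6963  0.0612  0.0381  0.0242 26.9426] [0.6937 0.0585 0.134 ]
clamp_bar T 0.78 [313. 172.  27.  33.] 299 [ 0.6483 -0.0701  0.0591  0.0298 88.2507] [ 0.649  -0.0704  0.2045]
clamp_bar S 0.77 [291. 207.  25.  59.] 296 [ 0.6521 -0.0741  0.0312  0.0597  2.7852] [ 0.6531 -0.0774  0.1938]
scale T 0.75 [130. 183.  79.  51.] 717 [ 0.6021  0.3269  0.1739  0.0495 89.2232] [0.602  0.364  0.2014]
scale S 0.67 [233. 148.  37.  65.] 192 [0.6163 0.3274 0.0497 0.1714 7.8195] [0.6072 0.3542 0.1989]
hook T 0.78 [142. 170.  58.  22.] 317 [0.6059 0.3076 0.0373 0.1349 2.7769] [0.6022 0.3356 0.1975]
hook S 0.62 [287. 197.  21.  52.] 14 [ 0.6561 -0.0506  0.0291  0.0134 65.5874] [ 0.6583 -0.0513  0.2211]
```

Run:
```python
from h import *
import cell
print([n for n in dir(cell) if n[0]!='_'], getattr(cell,'hold_point_z',None))
d=np.load("f0.npz")
def R2(a): a=np.radians(a); return np.array([[np.cos(a),-np.sin(a)],[np.sin(a),np.cos(a)]])
for k in("WT","WS"):
    W=d[k].reshape(-1,3); W=W[np.isfinite(W[:,0])]
    def box(x0,x1,y0,y1,lo,hi): return W[(W[:,0]>x0)&(W[:,0]<x1)&(W[:,1]>y0)&(W[:,1]<y1)&(W[:,2]>lo)&(W[:,2]<hi)]
    pc=lambda A:np.percentile(A,[0.5,3,50,97,99.5],axis=0).T
    P=box(.48,.6,-.13,0,.066,.073); print(k,"pocket",len(P)); print(pc(P[:,:2]@R2(-2.1)))
    P=box(.46,.66,-.14,0,.030,.040); print("housing");print(rect(P)); print(pc(P[:,:2]@R2(-2.1)))
    P=box(.40,.49,-.20,-.1,.047,.054); print("cart",rect(P))
    for n,x,y in(("red",.44,.158),("yel",.43,.053),("blue",.452,.244)):
        P=box(x-.05,x+.05,y-.03,y+.03,.127,.137); print(n,len(P),rect(P),P.mean(0))
        P=box(x-.06,x+.07,y-.05,y+.05,.004,.014); print("  foot",len(P),rect(P) if len(P)>4 else'')
    P=box(.56,.65,.22,.31,.18,.22); print("bar",len(P)); 
    if len(P)>5: print(np.polyfit(P[:,1],P[:,0],1),pc(P))
    P=box(.5,.7,.28,.45,.2,.23); print("column",rect(P),pc(P))
    P=box(.5,.72,.28,.46,.012,.024); print("base",rect(P))
    P=box(.6,.75,-.13,0,.13,.3); print("clamp",pc(P)); Q=P[P[:,2]>P[:,2].max()-.012];print(Q.mean(0),rect(Q))
    P=box(.62,.76,.0,.12,.03,.18); print("bottle",rect(P));
```

```text
['Unreachable', 'capture', 'find_in', 'finish_job', 'hold_point_z', 'observe', 'outline_of'] 0.0188
WT pocket 158
[[ 0.5377  0.538   0.5557  0.5982  0.6015]
 [-0.075  -0.0747 -0.0501 -0.0157 -0.0152]]
housing
[ 0.5622 -0.0736  0.1153  0.1909 87.7844]
[[ 0.5058  0.5076  0.5715  0.6539  0.6593]
 [-0.0952 -0.0935 -0.0435  0.003   0.0043]]
cart [ 0.4479 -0.1464  0.0441  0.0598 82.5178]
red 211 [0.4421 0.1594 0.0496 0.0238 0.9254] [0.4413 0.1595 0.1315]
  foot 215 [ 0.4454  0.1572  0.0982  0.1287 88.6594]
yel 217 [0.4297 0.0539 0.0482 0.0231 5.9636] [0.4295 0.0536 0.1315]
  foot 255 [ 0.434   0.0546  0.1002  0.1265 87.6833]
blue 219 [0.4522 0.2488 0.0492 0.0243 1.6028] [0.4522 0.2483 0.1313]
  foot 213 [0.4571 0.2443 0.1296 0.0988 1.2623]
bar 130
[0.017  0.5981] [[0.5983 0.5985 0.6024 0.6081 0.6086]
 [0.2401 0.2416 0.2742 0.307  0.3093]
 [0.1889 0.1907 0.1955 0.2111 0.2126]]
column [ 0.6026  0.3507  0.1324  0.0524 87.1551] [[0.5792 0.5806 0.6039 0.6277 0.6301]
 [0.3591 0.3616 0.3908 0.4142 0.4161]
 [0.2001 0.2008 0.2046 0.2086 0.2098]]
base [ 0.6312  0.4032  0.1112  0.174  89.5276]
clamp 
[... 782 characters left out ...]
0.2479 0.0484 0.0269 2.5018] [0.4557 0.2471 0.1298]
  foot 16 [ 0.4539  0.2272  0.0072  0.0397 89.9157]
bar 40
[0.0215 0.6012] [[0.6032 0.6036 0.6064 0.6126 0.6127]
 [0.2398 0.2399 0.2671 0.3092 0.3093]
 [0.1875 0.1882 0.1934 0.2083 0.2087]]
column [ 0.6084  0.3863  0.0588  0.0506 87.468 ] [[0.5838 0.5848 0.6084 0.6322 0.6338]
 [0.3572 0.3588 0.3851 0.4124 0.415 ]
 [0.2002 0.2006 0.2034 0.2063 0.2072]]
base [0.6344 0.4011 0.1692 0.1135 0.3807]
clamp [[ 0.6375  0.6384  0.6536  0.6665  0.6688]
 [-0.1025 -0.1009 -0.0775 -0.0473 -0.0393]
 [ 0.1318  0.1361  0.1924  0.2352  0.236 ]]
[ 0.6619 -0.0752  0.2323] [ 0.6626 -0.0707  0.0655  0.013  89.4145]
bottle [ 0.699   0.0604  0.0446  0.0577 37.9664]
```

```bash
cat > go.py <<'E'
# go.py x y z yawdeg : turn needed (tool wz) and shift in the turned tool frame (tool down)
import sys
from h import *
def plan(x,y,z,yaw):
    s=observe();R=s["orientation"];a=np.degrees(np.arctan2(R[1,0],R[0,0]))
    t=np.radians(yaw);c,n=np.cos(t),np.sin(t)
    Rt=np.array([[c,n,0],[n,-c,0],[0,0,-1]])
    dl=np.array([x,y,z])-s["tool_pos"]
    print("t",round(s["time"],2),"pos",s["tool_pos"],"yaw",round(a,2),"F",s["ft_force"],"op",round(float(s["opening"]),3),"gf",s["gripper_force"])
    print("tilt",R[:,2],"wz",round(-np.radians(yaw-a),4),"shift",Rt.T@dl,"(now-frame",R.T@dl,")")
if __name__=="__main__": plan(*map(float,sys.argv[1:5]))
E
python3 go.py .4497 -.1465 .12 -7.5
```

```text
t 1.3 pos [ 0.1751 -0.6259  0.1758] yaw 15.63 F [ 0.2242 -0.2365  0.3251] op 1.0 gf 0.0
tilt [ 0.  0. -1.] wz 0.4037 shift [ 0.2097 -0.5112  0.0558] (now-frame [ 0.3936 -0.3877  0.0559] )
```

```bash
python3 -m creep '[{"wz":0.135},{"wz":0.135},{"wz":0.134},{"x":0.021,"y":-0.051},{"x":0.021,"y":-0.051},{"x":0.021,"y":-0.051},{"x":0.021,"y":-0.051},{"x":0.021,"y":-0.051}]' 75
python3 -m creep '[{"x":0.021,"y":-0.051},{"x":0.021,"y":-0.051},{"x":0.021,"y":-0.051},{"x":0.021,"y":-0.051},{"x":0.021,"y":-0.052},{"z":0.03},{"z":0.025},{}]'; python3 go.py .4497 -.1465 .025 -7.5
```

```text
t 1.3 pos [ 0.1751 -0.6259  0.1758] yaw 15.63 F [ 0.2242 -0.2365  0.3251] op 1.0 gf 0.0
tilt [ 0.  0. -1.] wz 0.4037 shift [ 0.2097 -0.5112  0.1508] (now-frame [ 0.3936 -0.3877  0.1509] )invalid input
invalid input
```

```bash
python3 -m creep '[{"x":0,"y":0,"z":0,"wx":0,"wy":0,"wz":0.135},{"x":0,"y":0,"z":0,"wx":0,"wy":0,"wz":0.135},{"x":0,"y":0,"z":0,"wx":0,"wy":0,"wz":0.134},{"x":0.021,"y":-0.051,"z":0,"wx":0,"wy":0,"wz":0},{"x":0.021,"y":-0.051,"z":0,"wx":0,"wy":0,"wz":0},{"x":0.021,"y":-0.051,"z":0,"wx":0,"wy":0,"wz":0},{"x":0.021,"y":-0.051,"z":0,"wx":0,"wy":0,"wz":0},{"x":0.021,"y":-0.051,"z":0,"wx":0,"wy":0,"wz":0}]' 75; python3 go.py .4497 -.1465 .12 -7.5
```

```text
time: 2.3
tool_pos: [0.3132, -0.3854, 0.1761]
orientation: [[0.991, -0.131, 0.001], [-0.131, -0.991, -0.001], [0.001, 0.0, -1.0]]
ft_force: [0.7, -0.5, -0.4]
opening: 0.748
gripper_force: 0.0
t 2.3 pos [ 0.3132 -0.3854  0.1761] yaw -7.54 F [ 0.6707 -0.4715 -0.404 ] op 0.748 gf 0.0
tilt [ 0.0006 -0.0005 -1.    ] wz -0.0008 shift [ 0.1041 -0.2546  0.0561] (now-frame [ 0.1039 -0.2548  0.0561] )
```

```bash
python3 -m creep '[{"x":0.021,"y":-0.051,"z":0,"wx":0,"wy":0,"wz":0},{"x":0.021,"y":-0.051,"z":0,"wx":0,"wy":0,"wz":0},{"x":0.021,"y":-0.051,"z":0,"wx":0,"wy":0,"wz":0},{"x":0.021,"y":-0.051,"z":0,"wx":0,"wy":0,"wz":0},{"x":0.020,"y":-0.051,"z":0,"wx":0,"wy":0,"wz":0},{"x":0,"y":0,"z":0.030,"wx":0,"wy":0,"wz":0},{"x":0,"y":0,"z":0.026,"wx":0,"wy":0,"wz":0},{"x":0,"y":0,"z":0,"wx":0,"wy":0,"wz":0}]' 75
python3 - <<'E'
from h import *
from go import plan
for n in("top","side"):
    c=capture(n);W=world(c).reshape(-1,3)
    P=W[(abs(W[:,0]-.447)<.06)&(abs(W[:,1]+.1465)<.045)&(W[:,2]>.046)&(W[:,2]<.054)]
    print(n,len(P),rect(P) if len(P)>5 else'')
plan(.4497,-.1465,.025,-7.5)
E
```

```text
time: 3.3
tool_pos: [0.4474, -0.1467, 0.1176]
orientation: [[0.991, -0.13, -0.004], [-0.13, -0.991, 0.002], [-0.005, -0.001, -1.0]]
ft_force: [-0.3, 0.2, 0.7]
opening: 0.75
gripper_force: 0.0
top 43 [ 0.4236 -0.1554  0.0194  0.0142 82.9686]
side 341 [ 0.4518 -0.1461  0.0451  0.0595 83.0028]
t 3.4 pos [ 0.4493 -0.1479  0.1206] yaw -7.53 F [ 0.3568 -0.134   0.0869] op 0.749 gf 0.0
tilt [ 0.0006 -0.0003 -1.    ] wz -0.0005 shift [ 0.0002 -0.0015  0.0956] (now-frame [ 0.0001 -0.0015  0.0956] )
```

```bash
python3 -m creep '[{"x":0,"y":-0.001,"z":0.030,"wx":0,"wy":0,"wz":0},{"x":0,"y":0,"z":0.030,"wx":0,"wy":0,"wz":0},{"x":0,"y":0,"z":0.025,"wx":0,"wy":0,"wz":0},{"x":0,"y":0,"z":0.0105,"wx":0,"wy":0,"wz":0},{"x":0,"y":0,"z":0,"wx":0,"wy":0,"wz":0},{"x":0,"y":0,"z":0,"wx":0,"wy":0,"wz":0},{"x":0,"y":0,"z":0,"wx":0,"wy":0,"wz":0},{"x":0,"y":0,"z":0,"wx":0,"wy":0,"wz":0}]' 75
python3 -m creep '[{"x":0,"y":0,"z":0,"wx":0,"wy":0,"wz":0},{"x":0,"y":0,"z":0,"wx":0,"wy":0,"wz":0},{"x":0,"y":0,"z":0,"wx":0,"wy":0,"wz":0},{"x":0,"y":0,"z":0,"wx":0,"wy":0,"wz":0},{"x":0,"y":0,"z":-0.02,"wx":0,"wy":0,"wz":0},{"x":0,"y":0,"z":-0.03,"wx":0,"wy":0,"wz":0},{"x":0,"y":0,"z":-0.04,"wx":0,"wy":0,"wz":0},{"x":0,"y":0,"z":0,"wx":0,"wy":0,"wz":-0.094}]' 20
python3 go.py .576 -.0661 .115 -2.1
```

```text
time: 4.4
tool_pos: [0.4497, -0.1469, 0.0251]
orientation: [[0.991, -0.131, 0.001], [-0.131, -0.991, -0.001], [0.001, 0.0, -1.0]]
ft_force: [0.1, 0.1, -0.4]
opening: 0.748
gripper_force: 0.0
time: 5.4
tool_pos: [0.4518, -0.1479, 0.1186]
orientation: [[0.999, -0.035, 0.007], [-0.035, -0.999, -0.003], [0.007, 0.003, -1.0]]
ft_force: [0.7, -0.0, 0.4]
opening: 0.199
gripper_force: 0.0
t 5.4 pos [ 0.4518 -0.1479  0.1186] yaw -1.98 F [ 0.7485 -0.004   0.4269] op 0.199 gf 0.0
tilt [ 0.007  -0.0031 -1.    ] wz 0.0021 shift [ 0.1211 -0.0863  0.0036] (now-frame [ 0.1213 -0.086   0.0042] )
```

```bash
python3 - <<'E'
from h import *
for n in("top","side"):
    c=capture(n); I=c["pixels"][:,:,::-1]
    I=I[180:330,220:420] if n=="top" else I[200:320,150:330]
    I=cv2.resize(I,None,fx=2,fy=2); cv2.imwrite(f"pics/{n}1.png",I)
    for r in outline_of("cartridge",c): 
        W=world(c)[r["mask"]]; print(n,round(r["p"],2),r["bbox"],np.nanpercentile(W,[5,50,95],axis=0))
E
cd pics; python3 -c "
import cv2,numpy as np
a=cv2.imread('top1.png');b=cv2.imread('side1.png');h=max(a.shape[0],b.shape[0])
p=lambda i:np.vstack([i,np.zeros((h-i.shape[0],i.shape[1],3),np.uint8)])
cv2.imwrite('c1.png',np.hstack([p(a),p(b)]))"
```

```text
top 0.72 [289.0, 267.8, 19.7, 26.7] [[ 0.4157 -0.0685  0.0282]
 [ 0.4338 -0.0494  0.0375]
 [ 0.4511 -0.0293  0.0418]]
top 0.58 [130.8, 183.8, 79.7, 55.5] [[0.5491 0.3133 0.0118]
 [0.5891 0.3814 0.065 ]
 [0.6477 0.45   0.2065]]
top 0.39 [333.6, 277.1, 0.9, -0.4] [[ 0.4175 -0.1601  0.0487]
 [ 0.4201 -0.1551  0.0502]
 [ 0.4228 -0.151   0.0531]]
side 0.86 [210.4, 259.9, 13.6, 19.1] [[ 0.4186 -0.0733  0.0056]
 [ 0.4372 -0.0603  0.0341]
 [ 0.4562 -0.0338  0.0379]]
side 0.81 [319.9, 237.9, 23.5, 28.7] [[ 0.7179 -0.0916  0.0057]
 [ 0.7444 -0.0768  0.0439]
 [ 0.7701 -0.0446  0.0513]]
side 0.55 [218.1, 284.2, 28.0, 31.3] [[ 0.4242 -0.1706  0.0047]
 [ 0.4501 -0.1635  0.0472]
 [ 0.4766 -0.1274  0.0507]]
```

View pics/c1.png

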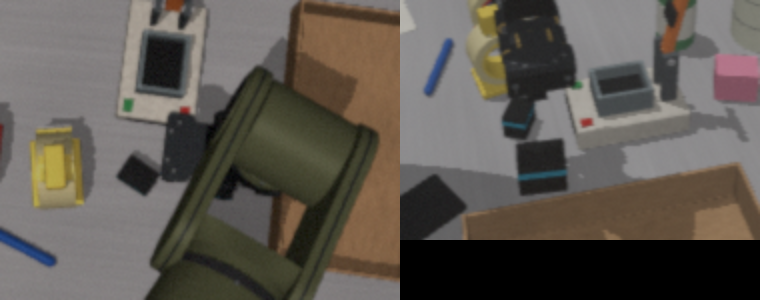

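The crops show the cartridge still standing at its place, (540,167) in the right-hand crop. I lifted before the fingers had closed, so I'll repeat with a full wait.

```bash
python3 -m creep '[{"x":0,"y":0,"z":0,"wx":0,"wy":0,"wz":0.096},{"x":0,"y":0,"z":0,"wx":0,"wy":0,"wz":0},{"x":0,"y":0,"z":0,"wx":0,"wy":0,"wz":0},{"x":0,"y":0,"z":0,"wx":0,"wy":0,"wz":0},{"x":0,"y":0,"z":0,"wx":0,"wy":0,"wz":0},{"x":0,"y":0,"z":0,"wx":0,"wy":0,"wz":0},{"x":0,"y":0,"z":0,"wx":0,"wy":0,"wz":0},{"x":0,"y":0,"z":0,"wx":0,"wy":0,"wz":0}]' 75
python3 - <<'E'
from h import *
from go import plan
c=capture("side");W=world(c).reshape(-1,3)
P=W[(abs(W[:,0]-.447)<.06)&(abs(W[:,1]+.1465)<.045)&(W[:,2]>.046)&(W[:,2]<.054)]
print(len(P),rect(P))
plan(.4497,-.1465,.025,-7.5)
E
```

```text
time: 6.6
tool_pos: [0.4492, -0.1467, 0.1144]
orientation: [[0.991, -0.133, 0.0], [-0.133, -0.991, 0.0], [0.0, -0.0, -1.0]]
ft_force: [0.0, 0.0, -0.6]
opening: 0.752
gripper_force: 0.0
343 [ 0.4518 -0.1466  0.045   0.0596 83.146 ]
t 6.65 pos [ 0.4491 -0.1467  0.1144] yaw -7.63 F [ 0.2725  0.1985 -0.022 ] op 0.749 gf 0.0
tilt [ 0.  0. -1.] wz -0.0023 shift [ 0.0005 -0.0003  0.0894] (now-frame [ 0.0005 -0.0003  0.0894] )
```

```bash
python3 -m creep '[{"x":0,"y":0,"z":0.030,"wx":0,"wy":0,"wz":0},{"x":0,"y":0,"z":0.030,"wx":0,"wy":0,"wz":0},{"x":0,"y":0,"z":0.020,"wx":0,"wy":0,"wz":0},{"x":0,"y":0,"z":0.009,"wx":0,"wy":0,"wz":0},{"x":0,"y":0,"z":0,"wx":0,"wy":0,"wz":0},{"x":0,"y":0,"z":0,"wx":0,"wy":0,"wz":0},{"x":0,"y":0,"z":0,"wx":0,"wy":0,"wz":0},{"x":0,"y":0,"z":0,"wx":0,"wy":0,"wz":0}]' 75
python3 -m creep '[{"x":0,"y":0,"z":0,"wx":0,"wy":0,"wz":0},{"x":0,"y":0,"z":0,"wx":0,"wy":0,"wz":0},{"x":0,"y":0,"z":0,"wx":0,"wy":0,"wz":0},{"x":0,"y":0,"z":0,"wx":0,"wy":0,"wz":0},{"x":0,"y":0,"z":0,"wx":0,"wy":0,"wz":0},{"x":0,"y":0,"z":0,"wx":0,"wy":0,"wz":0},{"x":0,"y":0,"z":0,"wx":0,"wy":0,"wz":0},{"x":0,"y":0,"z":0,"wx":0,"wy":0,"wz":0}]' 20
```

```text
time: 7.65
tool_pos: [0.4496, -0.1469, 0.026]
orientation: [[0.991, -0.133, 0.001], [-0.133, -0.991, -0.0], [0.001, 0.0, -1.0]]
ft_force: [0.5, 0.0, -1.1]
opening: 0.752
gripper_force: 0.0
time: 8.65
tool_pos: [0.4491, -0.1467, 0.0253]
orientation: [[0.991, -0.133, -0.0], [-0.133, -0.991, -0.0], [-0.0, 0.0, -1.0]]
ft_force: [-0.1, -0.5, -0.4]
opening: 0.201
gripper_force: 0.0
```

Run:
```python
from h import *
c=capture("side"); I=c["pixels"][:,:,::-1][200:320,130:320]
cv2.imwrite("pics/s2.png",cv2.resize(I,None,fx=4,fy=4,interpolation=2))
W=world(c).reshape(-1,3)
P=W[(abs(W[:,0]-.447)<.06)&(abs(W[:,1]+.1465)<.06)&(W[:,2]>.046)&(W[:,2]<.054)]
print(len(P),rect(P))
```

```text
182 [ 0.4514 -0.1544  0.0311  0.0579 82.2837]
```

View pics/s2.png

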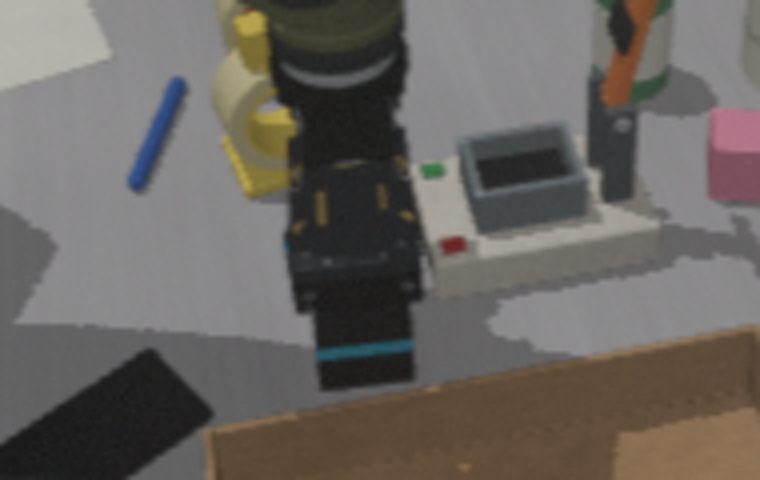

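Run:
```python
from h import *
c=capture("side");W=world(c)
for v in range(240,300,3):
    print(v,[tuple(np.round(W[v,u]*1000).astype(int)) for u in (206,212,217,222,228,233)])
s=observe();print(s["opening"],s["gripper_force"],s["joint_torque"])
```

```text
240 [(np.int64(426), np.int64(-161), np.int64(192)), (np.int64(439), np.int64(-158), np.int64(186)), (np.int64(450), np.int64(-161), np.int64(186)), (np.int64(461), np.int64(-163), np.int64(185)), (np.int64(474), np.int64(-165), np.int64(184)), (np.int64(520), np.int64(23), np.int64(0))]
243 [(np.int64(425), np.int64(-163), np.int64(185)), (np.int64(438), np.int64(-167), np.int64(185)), (np.int64(448), np.int64(-169), np.int64(185)), (np.int64(459), np.int64(-170), np.int64(183)), (np.int64(472), np.int64(-176), np.int64(185)), (np.int64(511), np.int64(-23), np.int64(33))]
246 [(np.int64(423), np.int64(-172), np.int64(185)), (np.int64(437), np.int64(-169), np.int64(178)), (np.int64(448), np.int64(-170), np.int64(177)), (np.int64(460), np.int64(-162), np.int64(165)), (np.int64(470), np.int64(-183), np.int64(183)), (np.int64(484), np.int64(-167), np.int64(164))]
249 [(np.int64(422), np.int64(-179), np.int64(183)), (np.int64(437), np.int64(-164), np.int64(164)), (np.int64(447), np.int64(-168), np.int64(165)), (np.int64(458), np.int64(-170), np.int64(165)), (np.int64(468), np.int64(-194)
[... 4079 characters left out ...]
17)), (np.int64(477), np.int64(-171), np.int64(16))]
294 [(np.int64(412), np.int64(-149), np.int64(-1)), (np.int64(425), np.int64(-165), np.int64(14)), (np.int64(437), np.int64(-167), np.int64(12)), (np.int64(450), np.int64(-167), np.int64(8)), (np.int64(464), np.int64(-169), np.int64(6)), (np.int64(476), np.int64(-172), np.int64(5))]
297 [(np.int64(410), np.int64(-155), np.int64(-5)), (np.int64(425), np.int64(-163), np.int64(1)), (np.int64(437), np.int64(-167), np.int64(1)), (np.int64(449), np.int64(-167), np.int64(-2)), (np.int64(463), np.int64(-174), np.int64(1)), (np.int64(467), np.int64(-225), np.int64(61))]
0.20017246105940908 0.0 [ -0.002  -26.261  -32.1999   0.0518  -0.0683   0.    ]
```

The side view shows the gripper body's lower edge at z≈0.142. With TCP z=0.025 it should be about 0.103. The fingers therefore seem to hang about 40 mm higher than I assumed and closed above the cartridge. I'll raise, open and measure the fingertips.

```bash
python3 -m creep '[{"x":0,"y":0,"z":-0.030,"wx":0,"wy":0,"wz":0},{"x":0,"y":0,"z":-0.030,"wx":0,"wy":0,"wz":0},{"x":0,"y":0,"z":-0.040,"wx":0,"wy":0,"wz":0},{"x":0,"y":0,"z":-0.040,"wx":0,"wy":0,"wz":0},{"x":0,"y":0,"z":0,"wx":0,"wy":0,"wz":0},{"x":0,"y":0,"z":0,"wx":0,"wy":0,"wz":0},{"x":0,"y":0,"z":0,"wx":0,"wy":0,"wz":0},{"x":0,"y":0,"z":0,"wx":0,"wy":0,"wz":0}]' 75
python3 - <<'E'
from h import *
c=capture("side"); I=c["pixels"][:,:,::-1][160:310,130:320]
cv2.imwrite("pics/s3.png",cv2.resize(I,None,fx=4,fy=4,interpolation=2))
W=world(c);s=observe();p=s["tool_pos"];print(p,s["opening"])
m=(abs(W[...,0]-p[0])<.1)&(abs(W[...,1]-p[1])<.13)&(W[...,2]>.08)
Q=W[m]
for z in np.arange(.08,.35,.01):
    q=Q[abs(Q[:,2]-z)<.005]
    if len(q): print(round(z,3),len(q),q.min(0)[:2],q.max(0)[:2])
uv=c["R"]@p+c["t"];print("TCP px",uv[0]/uv[2]*c["fx"]+c["cx"],uv[1]/uv[2]*c["fy"]+c["cy"])
E
```

```text
time: 9.75
tool_pos: [0.4484, -0.1464, 0.1639]
orientation: [[0.991, -0.133, -0.002], [-0.133, -0.991, 0.001], [-0.002, -0.001, -1.0]]
ft_force: [0.1, 0.5, -0.1]
opening: 0.75
gripper_force: 0.0
[ 0.4486 -0.1464  0.1642] 0.7514395049309653
0.2 11 [ 0.4361 -0.1883] [ 0.4573 -0.184 ]
0.21 27 [ 0.4341 -0.1902] [ 0.4571 -0.1836]
0.22 35 [ 0.4341 -0.1912] [ 0.4553 -0.1856]
0.23 37 [ 0.4348 -0.1918] [ 0.4559 -0.1865]
0.24 41 [ 0.4338 -0.1931] [ 0.4564 -0.1881]
0.25 33 [ 0.434  -0.1933] [ 0.4661 -0.1077]
0.26 47 [ 0.4445 -0.1129] [ 0.4673 -0.1072]
0.27 9 [ 0.4453 -0.1116] [ 0.4675 -0.1081]
0.28 74 [ 0.4063 -0.232 ] [ 0.4898 -0.1133]
0.29 165 [ 0.4063 -0.2323] [ 0.4917 -0.0668]
0.3 201 [ 0.4074 -0.2373] [ 0.494  -0.0655]
0.31 173 [ 0.4054 -0.2394] [ 0.4939 -0.0733]
0.32 716 [ 0.4057 -0.2397] [ 0.493  -0.0795]
0.33 114 [ 0.4165 -0.2302] [ 0.4747 -0.1418]
0.34 98 [ 0.4273 -0.167 ] [ 0.4752 -0.1377]
TCP px 215.84211407910118 242.80454044574014
```

View pics/s3.png

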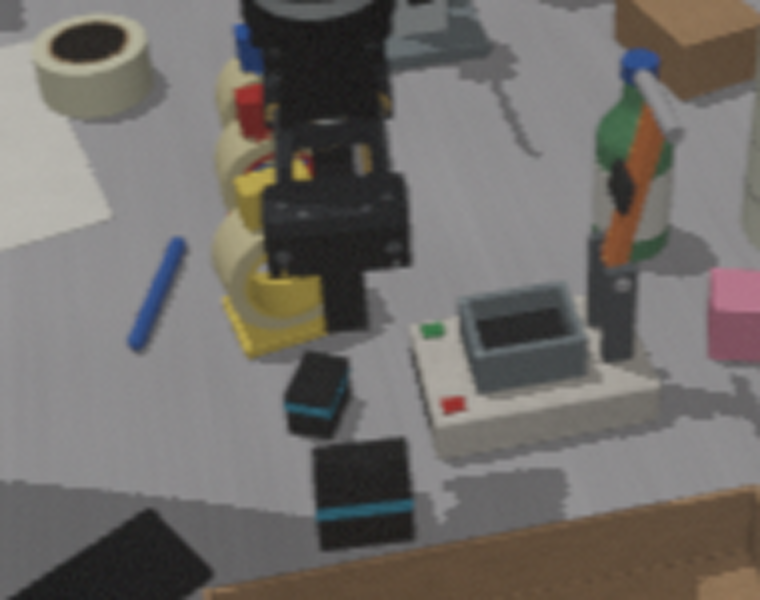

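The finger tip at crop (345,330) lies at z≈0.198 while tool_pos says 0.164, so the true tips are about 35 mm above the reported z. I'll measure that more exactly.

Run:
```python
from h import *
c=capture("side");W=world(c);s=observe();p=s["tool_pos"];print(p)
m=(abs(W[...,0]-p[0])<.02)&(W[...,1]>-.2)&(W[...,1]<-.18)&(W[...,2]>.17)
v,u=np.where(m)
for col in range(u.min(),u.max()+1):
    k=v[u==col]
    if len(k): print(col,k.max(),W[k.max(),col],W[k.max()+1,col][2])
# predicted tip row for tip z at p+(finger offset) 
R=s["orientation"]
for dz in(0,.02,.03,.035,.04):
    X=p+R@np.array([0,.0475,0])+[0,0,dz]; q=c["R"]@X+c["t"]; print(dz,q[:2]/q[2]*c["fx"]+[c["cx"],c["cy"]])
print("bodymin",np.nanpercentile(W[(abs(W[...,0]-p[0])<.04)&(W[...,1]<-.2)&(W[...,1]>-.24)&(W[...,2]>.2)],[0,1,2,5],axis=0))
```

```text
[ 0.4488 -0.1465  0.1645]
193 92 [ 0.4293 -0.1895  0.538 ] 0.5380320429288589
194 99 [ 0.429  -0.1974  0.5294] 0.5279944329831825
195 108 [ 0.4289 -0.1987  0.5148] 0.5147909078641153
196 114 [ 0.4294 -0.1998  0.5049] 0.5038354881577732
197 124 [ 0.4294 -0.199   0.4868] 0.48599247546911784
198 136 [ 0.4289 -0.1994  0.465 ] 0.4631839569706304
199 142 [ 0.4298 -0.1964  0.452 ] 0.4381981916882297
200 142 [ 0.4313 -0.1983  0.4527] 0.4392183846954958
201 149 [ 0.4336 -0.1801  0.4289] 0.4261329425986656
202 151 [ 0.435  -0.1803  0.4247] 0.42168594249703173
203 156 [ 0.4358 -0.1803  0.4143] 0.41165764679394806
204 171 [ 0.4349 -0.1802  0.3821] 0.3648480374259075
205 171 [ 0.4366 -0.1815  0.3826] 0.36623751718584246
206 171 [ 0.4385 -0.1807  0.3818] 0.36527415496469456
207 171 [ 0.4403 -0.1816  0.382 ] 0.36450742791679924
208 171 [ 0.4419 -0.183   0.3826] 0.363685835478671
209 171 [ 0.4436 -0.1845  0.3833] 0.3651272609708492
210 231 [ 0.4336 -0.19    0.2418] 0.03429030486485016
211 240 [ 0.4345 -0.1831  0.21  ] 0.009127839893103265
212 242 [ 0.4362 -0.183   0.2036] 0.004179272985283938
213 24
[... 259 characters left out ...]
08818125364872613
218 242 [ 0.4487 -0.1849  0.2021] 0.0008780504250702984
219 242 [ 0.4508 -0.1853  0.2019] 0.00034826147325193953
220 242 [ 0.4529 -0.1857  0.2017] 0.0013181229952028415
221 241 [ 0.4551 -0.1863  0.2047] -0.0005460874690271496
222 241 [ 0.4573 -0.1857  0.2035] -5.301350527587347e-05
223 199 [ 0.4642 -0.1959  0.3223] 0.3237380958301811
224 200 [ 0.4655 -0.1989  0.3217] 0.32292631495664187
225 200 [ 0.4673 -0.1999  0.3221] 0.3235215649325083
0 [217.0297 257.8504]
0.02 [216.4192 251.2837]
0.03 [216.1072 247.9273]
0.035 [215.9495 246.2303]
0.04 [215.7905 244.5207]
bodymin [[ 0.4088 -0.2398  0.2791]
 [ 0.4103 -0.2386  0.2819]
 [ 0.4118 -0.2376  0.2834]
 [ 0.4159 -0.236   0.2874]]
```

True tips are about 38 mm above the reported z (edge row and body edge agree), so I'll correct for this everywhere.

```bash
sed -i 's/dl=np.array(\[x,y,z\])-s\["tool_pos"\]/s["tool_pos"]=s["tool_pos"]+[0,0,.038]; dl=np.array([x,y,z])-s["tool_pos"]  # tips measured 38 mm above reported/' go.py
python3 -m creep '[{"x":0,"y":0,"z":0.040,"wx":0,"wy":0,"wz":0},{"x":0,"y":0,"z":0.040,"wx":0,"wy":0,"wz":0},{"x":0,"y":0,"z":0.040,"wx":0,"wy":0,"wz":0},{"x":0,"y":0,"z":0.027,"wx":0,"wy":0,"wz":0},{"x":0,"y":0,"z":0.015,"wx":0,"wy":0,"wz":0},{"x":0,"y":0,"z":0.010,"wx":0,"wy":0,"wz":0},{"x":0,"y":0,"z":0.005,"wx":0,"wy":0,"wz":0},{"x":0,"y":0,"z":0,"wx":0,"wy":0,"wz":0}]' 75
python3 go.py .45 -.1465 .025 -7.5
python3 -m creep '[{"x":0,"y":0,"z":0,"wx":0,"wy":0,"wz":0},{"x":0,"y":0,"z":0,"wx":0,"wy":0,"wz":0},{"x":0,"y":0,"z":0,"wx":0,"wy":0,"wz":0},{"x":0,"y":0,"z":0,"wx":0,"wy":0,"wz":0},{"x":0,"y":0,"z":0,"wx":0,"wy":0,"wz":0},{"x":0,"y":0,"z":0,"wx":0,"wy":0,"wz":0},{"x":0,"y":0,"z":0,"wx":0,"wy":0,"wz":0},{"x":0,"y":0,"z":0,"wx":0,"wy":0,"wz":0}]' 20
```

```text
time: 10.85
tool_pos: [0.4496, -0.1469, -0.0112]
orientation: [[0.991, -0.133, 0.001], [-0.133, -0.991, -0.0], [0.001, 0.0, -1.0]]
ft_force: [0.1, 0.6, 0.7]
opening: 0.749
gripper_force: 0.0
t 10.85 pos [ 0.4496 -0.1469  0.0268] yaw -7.63 F [0.1264 0.6259 0.6842] op 0.749 gf 0.0
tilt [ 0.0008 -0.0003 -1.    ] wz -0.0023 shift [ 0.0003 -0.0005  0.0018] (now-frame [ 0.0003 -0.0005  0.0018] )
time: 11.85
tool_pos: [0.4494, -0.1468, -0.0114]
orientation: [[0.991, -0.133, 0.0], [-0.133, -0.991, -0.0], [0.0, 0.0, -1.0]]
ft_force: [-0.1, 0.3, 4.1]
opening: 0.461
gripper_force: 30.0
```

```bash
python3 -m creep '[{"x":0,"y":0,"z":-0.030,"wx":0,"wy":0,"wz":0},{"x":0,"y":0,"z":-0.030,"wx":0,"wy":0,"wz":0},{"x":0,"y":0,"z":-0.035,"wx":0,"wy":0,"wz":-0.096},{"x":0.04,"y":-0.028,"z":0,"wx":0,"wy":0,"wz":0},{"x":0.04,"y":-0.028,"z":0,"wx":0,"wy":0,"wz":0},{"x":0.035,"y":-0.026,"z":0,"wx":0,"wy":0,"wz":0},{"x":0,"y":0,"z":0,"wx":0,"wy":0,"wz":0},{"x":0,"y":0,"z":0,"wx":0,"wy":0,"wz":0}]' 20
python3 - <<'E'
from h import *
from go import plan
plan(.5756,-.0665,.080,-2.1)
for n in("side","top"):
    c=capture(n);W=world(c).reshape(-1,3)
    P=W[(abs(W[:,0]-.575)<.06)&(abs(W[:,1]+.066)<.06)]
    for a,b in((.066,.073),(.115,.15)):
        Q=P[(P[:,2]>a)&(P[:,2]<b)]; print(n,a,len(Q),rect(Q) if len(Q)>5 else '', Q.max(0) if len(Q) else '')
E
```

```text
time: 12.85
tool_pos: [0.566, -0.0691, 0.0823]
orientation: [[0.999, -0.037, -0.002], [-0.037, -0.999, 0.0], [-0.002, -0.0, -1.0]]
ft_force: [0.6, 0.4, -1.0]
opening: 0.459
gripper_force: 30.0
t 12.85 pos [ 0.566  -0.0691  0.1203] yaw -2.11 F [ 0.5843  0.3544 -1.03  ] op 0.459 gf 29.999746084213257
tilt [-0.0021  0.0001 -1.    ] wz -0.0002 shift [ 0.0095 -0.0029  0.0403] (now-frame [ 0.0095 -0.0029  0.0403] )
side 0.066 147 [ 0.5873 -0.068   0.0602  0.0955 87.6866] [ 0.6346 -0.0361  0.0726]
side 0.115 277 [ 0.5841 -0.0806  0.0485  0.1025 78.0148] [ 0.6348 -0.0469  0.1492]
top 0.066 0  
top 0.115 34 [ 0.5482 -0.0726  0.0373  0.0127 77.6898] [ 0.5555 -0.0532  0.1482]
```

```bash
python3 -m creep '[{"x":0.0095,"y":-0.003,"z":0,"wx":0,"wy":0,"wz":0},{"x":0,"y":0,"z":0,"wx":0,"wy":0,"wz":0},{"x":0,"y":0,"z":0.010,"wx":0,"wy":0,"wz":0},{"x":0,"y":0,"z":0.005,"wx":0,"wy":0,"wz":0},{"x":0,"y":0,"z":0.005,"wx":0,"wy":0,"wz":0},{"x":0,"y":0,"z":0.005,"wx":0,"wy":0,"wz":0},{"x":0,"y":0,"z":0.003,"wx":0,"wy":0,"wz":0},{"x":0,"y":0,"z":0,"wx":0,"wy":0,"wz":0}]' 20
python3 go.py .5756 -.0665 .080 -2.1
```

```text
time: 13.95
tool_pos: [0.5765, -0.0663, 0.055]
orientation: [[0.999, -0.037, -0.001], [-0.037, -0.999, 0.0], [-0.001, -0.0, -1.0]]
ft_force: [0.3, -0.2, -0.3]
opening: 0.459
gripper_force: 30.0
t 13.95 pos [ 0.5765 -0.0663  0.093 ] yaw -2.13 F [ 0.2826 -0.152  -0.3104] op 0.459 gf 29.999914169311523
tilt [-0.0005  0.0001 -1.    ] wz -0.0005 shift [-0.0009  0.0002  0.013 ] (now-frame [-0.0009  0.0002  0.013 ] )
```

```bash
python3 -m creep '[{"x":-0.0008,"y":0,"z":0.003,"wx":0,"wy":0,"wz":0},{"x":0,"y":0,"z":0.003,"wx":0,"wy":0,"wz":0},{"x":0,"y":0,"z":0.003,"wx":0,"wy":0,"wz":0},{"x":0,"y":0,"z":0.003,"wx":0,"wy":0,"wz":0},{"x":0,"y":0,"z":0.001,"wx":0,"wy":0,"wz":0},{"x":0,"y":0,"z":0,"wx":0,"wy":0,"wz":0},{"x":0,"y":0,"z":0,"wx":0,"wy":0,"wz":0},{"x":0,"y":0,"z":0,"wx":0,"wy":0,"wz":0}]' 20
python3 go.py .5756 -.0665 .080 -2.1
```

```text
time: 14.95
tool_pos: [0.576, -0.0663, 0.0425]
orientation: [[0.999, -0.037, 0.0], [-0.037, -0.999, -0.0], [0.0, 0.0, -1.0]]
ft_force: [0.4, -0.4, 0.1]
opening: 0.46
gripper_force: 30.0
t 14.95 pos [ 0.576  -0.0663  0.0805] yaw -2.13 F [ 0.3863 -0.43    0.1387] op 0.46 gf 29.999979436397552
tilt [ 0.0002 -0.     -1.    ] wz -0.0005 shift [-0.0004  0.0002  0.0005] (now-frame [-0.0004  0.0002  0.0005] )
```

Open and retreat upward, then shut the fingers on the way to the clamp.

```bash
python3 -m creep '[{"x":0,"y":0,"z":0,"wx":0,"wy":0,"wz":0},{"x":0,"y":0,"z":0,"wx":0,"wy":0,"wz":0},{"x":0,"y":0,"z":0,"wx":0,"wy":0,"wz":0},{"x":0,"y":0,"z":0,"wx":0,"wy":0,"wz":0},{"x":0,"y":0,"z":-0.02,"wx":0,"wy":0,"wz":0},{"x":-0.02,"y":0,"z":-0.05,"wx":0,"wy":0,"wz":0},{"x":-0.02,"y":0,"z":-0.05,"wx":0,"wy":0,"wz":0},{"x":0,"y":0,"z":-0.05,"wx":0,"wy":0,"wz":0}]' 70
python3 -m creep '[{"x":0,"y":0,"z":-0.05,"wx":0,"wy":0,"wz":0},{"x":0,"y":0,"z":0,"wx":0,"wy":0,"wz":0},{"x":0,"y":0,"z":0,"wx":0,"wy":0,"wz":0},{"x":0,"y":0,"z":0,"wx":0,"wy":0,"wz":0},{"x":0,"y":0,"z":0,"wx":0,"wy":0,"wz":0},{"x":0,"y":0,"z":0,"wx":0,"wy":0,"wz":0},{"x":0,"y":0,"z":0,"wx":0,"wy":0,"wz":0},{"x":0,"y":0,"z":0,"wx":0,"wy":0,"wz":0}]' 0
python3 - <<'E'
from h import *
from go import plan
plan(.68,-.069,.225,-2.1)
s=observe();p=s["tool_pos"]
for n in("side","top"):
    c=capture(n);W=world(c).reshape(-1,3)
    P=W[(abs(W[:,0]-.575)<.045)&(abs(W[:,1]+.066)<.045)]
    for a,b in((.066,.073),(.095,.11)):
        Q=P[(P[:,2]>a)&(P[:,2]<b)]; print(n,a,len(Q),rect(Q) if len(Q)>5 else '', Q.mean(0) if len(Q) else '')
    if n=="side":
        Q=W[(abs(W[:,0]-p[0])<.03)&(abs(W[:,1]-p[1])<.03)&(W[:,2]>.2)];print("tips",p,np.percentile(Q,[0,1,3],axis=0))
        I=c["pixels"][:,:,::-1][120:310,200:390]; cv2.imwrite("pics/s4.png",cv2.resize(I,None,fx=3,fy=3,interpolation=2))
E
```

```text
time: 15.95
tool_pos: [0.5351, -0.0648, 0.2157]
orientation: [[0.999, -0.037, 0.002], [-0.037, -0.999, -0.0], [0.002, 0.0, -1.0]]
ft_force: [1.1, -0.0, 0.0]
opening: 0.697
gripper_force: 0.0
time: 16.95
tool_pos: [0.536, -0.0648, 0.2623]
orientation: [[0.999, -0.037, -0.0], [-0.037, -0.999, 0.0], [-0.0, -0.0, -1.0]]
ft_force: [-0.1, 0.3, -0.3]
opening: 0.006
gripper_force: 0.0
t 16.95 pos [ 0.536  -0.0648  0.3003] yaw -2.13 F [-0.1369  0.2522 -0.264 ] op 0.006 gf 0.0
tilt [-0.0002  0.0001 -1.    ] wz -0.0005 shift [ 0.1441 -0.0011  0.0753] (now-frame [ 0.1441 -0.0012  0.0752] )
side 0.066 168 [ 0.5781 -0.0672  0.0615  0.0769 86.5806] [ 0.5712 -0.0827  0.0693]
side 0.095 294 [ 0.578  -0.067   0.0464  0.0601 88.148 ] [ 0.5773 -0.0695  0.1009]
tips [ 0.536  -0.0648  0.2623] [[ 0.506  -0.0948  0.2997]
 [ 0.5063 -0.0946  0.3042]
 [ 0.5072 -0.0941  0.3149]]
top 0.066 86 [ 0.5474 -0.0653  0.0599  0.0235 87.9396] [ 0.5422 -0.0646  0.0703]
top 0.095 45 [ 0.5465 -0.0629  0.0408  0.0214 57.1322] [ 0.5484 -0.0577  0.1019]
```

View pics/s4.png

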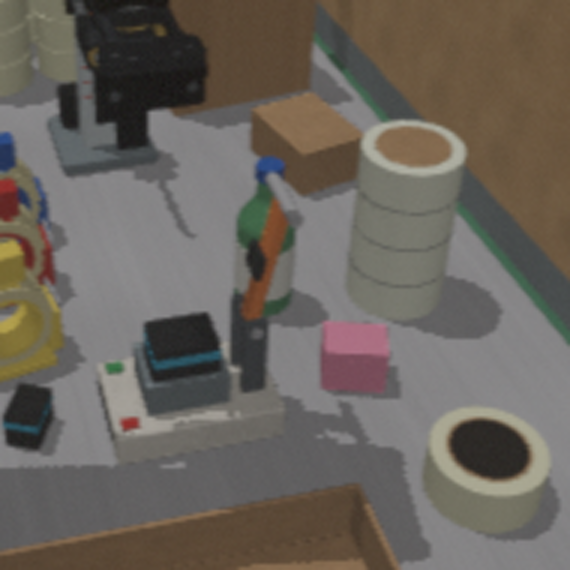

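Cartridge is seated in the cradle (183,345). Next, bring the shut fingers behind the clamp bar at (287,208).

```bash
python3 -m creep '[{"x":0.055,"y":0,"z":0,"wx":0,"wy":0,"wz":0},{"x":0.055,"y":0,"z":0,"wx":0,"wy":0,"wz":0},{"x":0.055,"y":0,"z":0,"wx":0,"wy":0,"wz":0},{"x":0,"y":0,"z":0,"wx":0,"wy":0,"wz":0},{"x":0,"y":0,"z":0.040,"wx":0,"wy":0,"wz":0},{"x":0,"y":0,"z":0.040,"wx":0,"wy":0,"wz":0},{"x":0,"y":0,"z":0,"wx":0,"wy":0,"wz":0},{"x":0,"y":0,"z":0,"wx":0,"wy":0,"wz":0}]' 0
python3 go.py .645 -.069 .222 -2.1
```

```text
time: 18.05
tool_pos: [0.7012, -0.0711, 0.1848]
orientation: [[0.999, -0.037, 0.003], [-0.037, -0.999, -0.0], [0.003, 0.0, -1.0]]
ft_force: [-0.3, -0.1, 0.2]
opening: 0.006
gripper_force: 0.0
t 18.05 pos [ 0.7012 -0.0711  0.2228] yaw -2.13 F [-0.2952 -0.0841  0.1664] op 0.006 gf 0.0
tilt [ 0.0026 -0.0005 -1.    ] wz -0.0006 shift [-0.0563 -0.0001  0.0008] (now-frame [-0.0563 -0.      0.0006] )
```

```bash
python3 -m creep '[{"x":-0.025,"y":0,"z":0.003,"wx":0,"wy":0,"wz":0},{"x":-0.016,"y":0,"z":0,"wx":0,"wy":0,"wz":0},{"x":-0.015,"y":0,"z":0,"wx":0,"wy":0,"wz":0},{"x":-0.018,"y":0,"z":0,"wx":0,"wy":0,"wz":0},{"x":-0.019,"y":0,"z":0.001,"wx":0,"wy":0,"wz":0},{"x":-0.017,"y":0,"z":0.005,"wx":0,"wy":0,"wz":0},{"x":-0.016,"y":0,"z":0.006,"wx":0,"wy":0,"wz":0},{"x":0,"y":0,"z":0,"wx":0,"wy":0,"wz":0}]' 0
python3 - <<'E'
from h import *
from go import plan
plan(.576,-.069,.208,-2.1)
c=capture("side");W=world(c).reshape(-1,3)
P=W[(W[:,0]>.48)&(W[:,0]<.7)&(abs(W[:,1]+.09)<.025)&(W[:,2]>.12)&(W[:,2]<.24)]
print(len(P),np.percentile(P,[2,50,98],axis=0))
I=c["pixels"][:,:,::-1][120:310,200:390]; cv2.imwrite("pics/s5.png",cv2.resize(I,None,fx=3,fy=3,interpolation=2))
E
```

```text
time: 19.05
tool_pos: [0.5743, -0.0664, 0.1685]
orientation: [[0.999, -0.037, 0.001], [-0.037, -0.999, -0.0], [0.001, 0.0, -1.0]]
ft_force: [-0.1, -0.1, -0.2]
opening: 0.007
gripper_force: 0.0
t 19.05 pos [ 0.5743 -0.0664  0.2065] yaw -2.14 F [-0.0551 -0.0928 -0.2436] op 0.007 gf 0.0
tilt [ 0.0008 -0.0003 -1.    ] wz -0.0008 shift [ 0.0018  0.0026 -0.0015] (now-frame [ 0.0018  0.0026 -0.0015] )
324 [[ 0.5541 -0.0973  0.1223]
 [ 0.5843 -0.0756  0.1786]
 [ 0.6291 -0.0657  0.2264]]
```

View pics/s5.png

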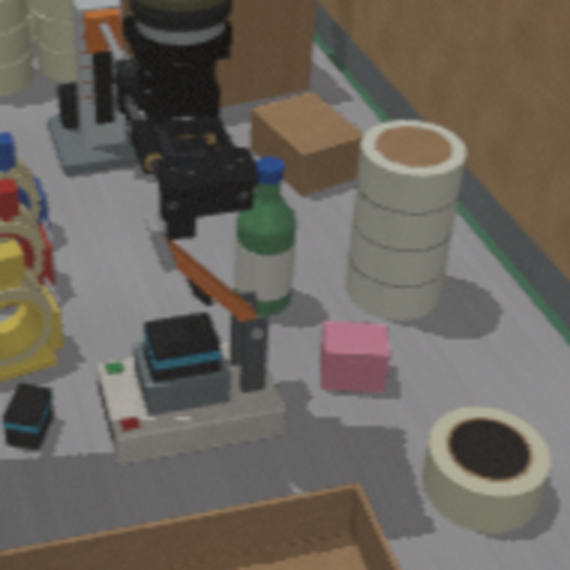

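The fingers are carrying the clamp down; the bar is at (160,245), about half shut.

```bash
python3 -m creep '[{"x":-0.014,"y":0,"z":0.011,"wx":0,"wy":0,"wz":0},{"x":-0.012,"y":0,"z":0.013,"wx":0,"wy":0,"wz":0},{"x":-0.010,"y":0,"z":0.016,"wx":0,"wy":0,"wz":0},{"x":-0.008,"y":0,"z":0.017,"wx":0,"wy":0,"wz":0},{"x":-0.005,"y":0,"z":0.018,"wx":0,"wy":0,"wz":0},{"x":-0.005,"y":0,"z":0.012,"wx":0,"wy":0,"wz":0},{"x":0,"y":0,"z":0.006,"wx":0,"wy":0,"wz":0},{"x":0,"y":0,"z":0.003,"wx":0,"wy":0,"wz":0}]' 0
python3 go.py .52 -.064 .113 -2.1
```

```text
time: 20.1
tool_pos: [0.5196, -0.0642, 0.074]
orientation: [[0.999, -0.037, -0.005], [-0.037, -0.999, 0.001], [-0.005, -0.0, -1.0]]
ft_force: [-16.0, 2.7, 27.8]
opening: 0.005
gripper_force: 14.1
t 20.1 pos [ 0.5196 -0.0642  0.112 ] yaw -2.12 F [-15.9893   2.7201  27.7686] op 0.005 gf 14.081048379885033
tilt [-0.0051  0.0007 -1.    ] wz -0.0003 shift [ 0.0003 -0.0002 -0.001 ] (now-frame [ 0.0003 -0.0002 -0.001 ] )
```

```bash
python3 -m creep '[{"x":0,"y":0,"z":0,"wx":0,"wy":0,"wz":0},{"x":0,"y":0,"z":-0.010,"wx":0,"wy":0,"wz":0},{"x":-0.02,"y":0,"z":-0.03,"wx":0,"wy":0,"wz":0},{"x":-0.05,"y":0,"z":-0.03,"wx":0,"wy":0,"wz":0},{"x":-0.04,"y":0,"z":-0.05,"wx":0,"wy":0,"wz":0},{"x":0,"y":0,"z":-0.05,"wx":0,"wy":0,"wz":0},{"x":0,"y":0,"z":0,"wx":0,"wy":0,"wz":0},{"x":0,"y":0,"z":0,"wx":0,"wy":0,"wz":0}]' 60
python3 - <<'E'
from h import *
from go import plan
plan(.4415,.1585,.3,0)
for n in("side","top"):
    c=capture(n);W=world(c).reshape(-1,3)
    P=W[(W[:,0]>.49)&(W[:,0]<.65)&(abs(W[:,1]+.068)<.04)&(W[:,2]>.103)&(W[:,2]<.17)]
    Q=P[P[:,0]<.53];print(n,"bar",len(Q),np.percentile(Q,[5,50,95],axis=0)if len(Q) else'')
    Q=P[(P[:,0]>.54)&(P[:,0]<.59)&(P[:,2]>.108)&(abs(P[:,1]+.067)<.006)];print("arm slope",len(Q),np.polyfit(Q[:,0],Q[:,2],1) if len(Q)>5 else'',Q.mean(0) if len(Q) else '')
    for k,x,y in(("red",.4415,.1585),("yel",.4315,.054),("blue",.4542,.248)):
        Q=W[(abs(W[:,0]-x)<.1)&(abs(W[:,1]-y)<.04)&(W[:,2]>.126)&(W[:,2]<.137)]; print(k,len(Q),rect(Q) if len(Q)>5 else'')
E
```

```text
time: 21.1
tool_pos: [0.4118, -0.0602, 0.2396]
orientation: [[0.999, -0.037, -0.001], [-0.037, -0.999, 0.0], [-0.001, -0.0, -1.0]]
ft_force: [0.2, -0.6, -0.8]
opening: 0.598
gripper_force: 0.0
t 21.1 pos [ 0.4118 -0.0602  0.2776] yaw -2.13 F [ 0.1524 -0.5857 -0.8191] op 0.598 gf 0.0
tilt [-0.0008  0.0002 -1.    ] wz -0.0372 shift [ 0.0297 -0.2187 -0.0224] (now-frame [ 0.0216 -0.2196 -0.0224] )
side bar 118 [[ 0.5094 -0.0946  0.1055]
 [ 0.5158 -0.0691  0.1109]
 [ 0.5277 -0.0355  0.1133]]
arm slope 57 [0.0087 0.1073] [ 0.5654 -0.0673  0.1122]
red 49 [ 0.4581  0.1598  0.027   0.0239 80.8215]
yel 109 [ 0.4337  0.0528  0.0491  0.0257 10.5486]
blue 0 
top bar 11 [[ 0.5102 -0.0745  0.1087]
 [ 0.5163 -0.0348  0.1118]
 [ 0.5288 -0.0322  0.115 ]]
arm slope 104 [-0.0083  0.1183] [ 0.5652 -0.0673  0.1136]
red 222 [0.4421 0.1595 0.0495 0.0236 0.6585]
yel 220 [0.4297 0.0538 0.0482 0.0231 5.9541]
blue 221 [0.4522 0.249  0.0494 0.024  1.9236]
```

Clamp is level and shut (slope about 0, arm top at z≈0.113). Now the red dispenser.

```bash
python3 -m creep '[{"x":0,"y":0,"z":0,"wx":0,"wy":0,"wz":-0.051},{"x":0.009,"y":-0.0545,"z":0,"wx":0,"wy":0,"wz":0},{"x":0.009,"y":-0.0545,"z":0,"wx":0,"wy":0,"wz":0},{"x":0.009,"y":-0.0545,"z":0,"wx":0,"wy":0,"wz":0},{"x":0.008,"y":-0.055,"z":0.03,"wx":0,"wy":0,"wz":0},{"x":0,"y":0,"z":0.05,"wx":0,"wy":0,"wz":0},{"x":0,"y":0,"z":0.04,"wx":0,"wy":0,"wz":0},{"x":0,"y":0,"z":0,"wx":0,"wy":0,"wz":0}]' 60
python3 go.py .444 .1588 .106 .8
```

```text
time: 22.2
tool_pos: [0.4398, 0.1574, 0.1149]
orientation: [[1.0, 0.014, -0.011], [0.014, -1.0, -0.003], [-0.011, 0.002, -1.0]]
ft_force: [-1.1, -0.8, 0.4]
opening: 0.6
gripper_force: 0.0
t 22.2 pos [0.4398 0.1574 0.1529] yaw 0.82 F [-1.0858 -0.7922  0.4217] op 0.6 gf 0.0
tilt [-0.0111 -0.0026 -0.9999] wz 0.0004 shift [ 0.0042 -0.0013  0.0469] (now-frame [ 0.0048 -0.0014  0.0469] )
```

```bash
python3 -m creep '[{"x":0,"y":0,"z":0.020,"wx":0,"wy":0,"wz":0},{"x":0,"y":0,"z":0.017,"wx":0,"wy":0,"wz":0},{"x":0,"y":0,"z":0.010,"wx":0,"wy":0,"wz":0},{"x":0,"y":0,"z":0.003,"wx":0,"wy":0,"wz":0},{"x":0,"y":0,"z":0,"wx":0,"wy":0,"wz":0},{"x":0,"y":0,"z":0,"wx":0,"wy":0,"wz":0},{"x":0,"y":0,"z":0,"wx":0,"wy":0,"wz":0},{"x":0,"y":0,"z":0,"wx":0,"wy":0,"wz":0}]' 60
python3 go.py .444 .1588 .106 .8
python3 -m creep '[{"x":0,"y":0,"z":0,"wx":0,"wy":0,"wz":0},{"x":0,"y":0,"z":0,"wx":0,"wy":0,"wz":0},{"x":0,"y":0,"z":0,"wx":0,"wy":0,"wz":0},{"x":0,"y":0,"z":0,"wx":0,"wy":0,"wz":0},{"x":0,"y":0,"z":0,"wx":0,"wy":0,"wz":0},{"x":0,"y":0,"z":0,"wx":0,"wy":0,"wz":0},{"x":0,"y":0,"z":0,"wx":0,"wy":0,"wz":0},{"x":0,"y":0,"z":0,"wx":0,"wy":0,"wz":0}]' 5
python3 go.py .48 .155 .28 .8
```

```text
time: 23.2
tool_pos: [0.4441, 0.1582, 0.0708]
orientation: [[1.0, 0.014, 0.001], [0.014, -1.0, 0.0], [0.001, -0.0, -1.0]]
ft_force: [-0.1, 0.7, 0.7]
opening: 0.601
gripper_force: 0.0
t 23.2 pos [0.4441 0.1582 0.1088] yaw 0.79 F [-0.1445  0.661   0.742 ] op 0.601 gf 0.0
tilt [ 0.0006  0.0001 -1.    ] wz -0.0002 shift [-0.0001 -0.0006  0.0028] (now-frame [-0.0001 -0.0006  0.0028] )
time: 24.2
tool_pos: [0.4439, 0.1582, 0.0704]
orientation: [[1.0, 0.014, 0.0], [0.014, -1.0, 0.0], [0.0, -0.0, -1.0]]
ft_force: [1.4, 0.1, -1.4]
opening: 0.25
gripper_force: 29.9
t 24.2 pos [0.4439 0.1582 0.1084] yaw 0.79 F [ 1.4408  0.1362 -1.4398] op 0.25 gf 29.943239092826843
tilt [ 0.      0.0002 -1.    ] wz -0.0002 shift [ 0.036   0.0037 -0.1716] (now-frame [ 0.036   0.0037 -0.1716] )
```

```bash
python3 -m creep '[{"x":0,"y":0,"z":-0.03,"wx":0,"wy":0,"wz":0},{"x":0,"y":0,"z":-0.05,"wx":0,"wy":0,"wz":0},{"x":0,"y":0,"z":-0.05,"wx":0,"wy":0,"wz":0.035},{"x":0.04,"y":-0.005,"z":-0.02,"wx":0,"wy":0,"wz":0},{"x":0.05,"y":-0.005,"z":0,"wx":0,"wy":0,"wz":0},{"x":0.05,"y":-0.005,"z":0,"wx":0,"wy":0,"wz":0},{"x":0.02,"y":-0.005,"z":0,"wx":0,"wy":0,"wz":0},{"x":0,"y":0,"z":0,"wx":0,"wy":0,"wz":0}]' 5
python3 - <<'E'
from h import *
from go import plan
plan(.605,.190,.253,-1.2)
c=capture("side"); I=c["pixels"][:,:,::-1][60:240,170:360]; cv2.imwrite("pics/s6.png",cv2.resize(I,None,fx=3,fy=3,interpolation=2))
W=world(c).reshape(-1,3)
P=W[(abs(W[:,0]-.605)<.03)&(W[:,1]>.2)&(W[:,1]<.31)&(W[:,2]>.18)&(W[:,2]<.22)]
print(len(P),np.percentile(P,[2,50,98],axis=0)if len(P) else'')
P=W[(abs(W[:,0]-.605)<.08)&(W[:,1]>.14)&(W[:,1]<.2)&(W[:,2]>.14)&(W[:,2]<.25)]
print(len(P),np.percentile(P,[2,50,98],axis=0)if len(P) else'')
E
```

```text
time: 25.2
tool_pos: [0.6042, 0.1743, 0.2182]
orientation: [[1.0, -0.022, -0.004], [-0.022, -1.0, -0.001], [-0.004, 0.001, -1.0]]
ft_force: [-0.4, 1.3, -4.3]
opening: 0.247
gripper_force: 30.0
t 25.2 pos [0.6042 0.1743 0.2562] yaw -1.24 F [-0.4186  1.333  -4.3392] op 0.247 gf 29.99591052532196
tilt [-0.004  -0.0013 -1.    ] wz -0.0007 shift [ 0.0005 -0.0157  0.0032] (now-frame [ 0.0005 -0.0157  0.0032] )
2 [[0.6036 0.2998 0.1913]
 [0.6042 0.3025 0.1916]
 [0.6048 0.3053 0.1919]]
936 [[0.56   0.1423 0.1512]
 [0.6044 0.1544 0.1869]
 [0.655  0.1953 0.2483]]
```

View pics/s6.png

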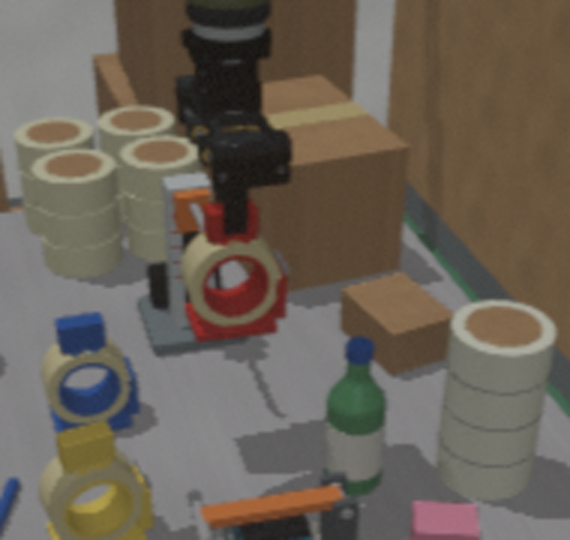

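Red is held upright, with its hole at (230,280) level with the hook. I'll slide it over the bar.

```bash
python3 -m creep '[{"x":0,"y":-0.02,"z":0.002,"wx":0,"wy":0,"wz":0},{"x":0,"y":-0.02,"z":0,"wx":0,"wy":0,"wz":0},{"x":0,"y":-0.02,"z":0,"wx":0,"wy":0,"wz":0},{"x":0,"y":-0.02,"z":0,"wx":0,"wy":0,"wz":0},{"x":0,"y":-0.02,"z":0,"wx":0,"wy":0,"wz":0},{"x":0,"y":-0.015,"z":0,"wx":0,"wy":0,"wz":0},{"x":0,"y":-0.01,"z":0,"wx":0,"wy":0,"wz":0},{"x":0,"y":0,"z":0,"wx":0,"wy":0,"wz":0}]' 5
python3 go.py .607 .302 .21 -1.2
```

```text
time: 26.25
tool_pos: [0.6069, 0.3002, 0.2183]
orientation: [[1.0, -0.021, -0.0], [-0.021, -1.0, -0.0], [-0.0, 0.0, -1.0]]
ft_force: [0.1, -0.3, -4.2]
opening: 0.252
gripper_force: 30.0
t 26.25 pos [0.6069 0.3002 0.2563] yaw -1.18 F [ 0.115  -0.3378 -4.215 ] op 0.252 gf 29.997951686382294
tilt [-0.0002 -0.0004 -1.    ] wz 0.0004 shift [ 0.0001 -0.0018  0.0463] (now-frame [ 0.0001 -0.0018  0.0463] )
```

```bash
python3 -m creep '[{"x":-0.001,"y":0,"z":0.010,"wx":0,"wy":0,"wz":0},{"x":0,"y":0,"z":0.010,"wx":0,"wy":0,"wz":0},{"x":0,"y":0,"z":0.010,"wx":0,"wy":0,"wz":0},{"x":0,"y":0,"z":0.006,"wx":0,"wy":0,"wz":0},{"x":0,"y":0,"z":0.005,"wx":0,"wy":0,"wz":0},{"x":0,"y":0,"z":0.005,"wx":0,"wy":0,"wz":0},{"x":0,"y":0,"z":0.004,"wx":0,"wy":0,"wz":0},{"x":0,"y":0,"z":0,"wx":0,"wy":0,"wz":0}]' 5
python3 go.py .607 .302 .21 -1.2
```

```text
time: 27.25
tool_pos: [0.6061, 0.2997, 0.1686]
orientation: [[1.0, -0.021, 0.0], [-0.021, -1.0, 0.0], [0.0, -0.0, -1.0]]
ft_force: [-1.3, -1.1, -1.5]
opening: 0.249
gripper_force: 30.0
t 27.25 pos [0.6061 0.2997 0.2066] yaw -1.21 F [-1.3442 -1.0662 -1.5202] op 0.249 gf 29.998748302459717
tilt [ 0.0005  0.     -1.    ] wz -0.0002 shift [ 0.0008 -0.0023 -0.0034] (now-frame [ 0.0008 -0.0023 -0.0034] )
```

```bash
python3 -m creep '[{"x":0,"y":0,"z":0.004,"wx":0,"wy":0,"wz":0},{"x":0,"y":0,"z":0.004,"wx":0,"wy":0,"wz":0},{"x":0,"y":0,"z":0.003,"wx":0,"wy":0,"wz":0},{"x":0,"y":0,"z":0,"wx":0,"wy":0,"wz":0},{"x":0,"y":0,"z":0,"wx":0,"wy":0,"wz":0},{"x":0,"y":0,"z":0,"wx":0,"wy":0,"wz":0},{"x":0,"y":0,"z":0,"wx":0,"wy":0,"wz":0},{"x":0,"y":0,"z":0,"wx":0,"wy":0,"wz":0}]' 5
python3 go.py .607 .302 .21 -1.2
```

```text
time: 28.25
tool_pos: [0.6063, 0.2999, 0.1577]
orientation: [[1.0, -0.021, 0.001], [-0.021, -1.0, 0.0], [0.001, -0.0, -1.0]]
ft_force: [1.9, 1.3, -0.5]
opening: 0.251
gripper_force: 30.0
t 28.25 pos [0.6063 0.2999 0.1957] yaw -1.21 F [ 1.9143  1.2979 -0.4553] op 0.251 gf 29.99914437532425
tilt [ 0.0008  0.0004 -1.    ] wz -0.0002 shift [ 0.0007 -0.0021 -0.0143] (now-frame [ 0.0007 -0.0022 -0.0143] )
```

```bash
python3 -m creep '[{"x":0,"y":0,"z":0,"wx":0,"wy":0,"wz":0},{"x":0,"y":0,"z":0,"wx":0,"wy":0,"wz":0},{"x":0,"y":0,"z":0,"wx":0,"wy":0,"wz":0},{"x":0,"y":0,"z":0,"wx":0,"wy":0,"wz":0},{"x":0,"y":0,"z":0,"wx":0,"wy":0,"wz":0},{"x":0,"y":0,"z":0,"wx":0,"wy":0,"wz":0},{"x":0,"y":0,"z":-0.005,"wx":0,"wy":0,"wz":0},{"x":0,"y":0,"z":-0.005,"wx":0,"wy":0,"wz":0}]' 55
for i in 1 2 3 4 5; do python3 -m creep '[{"x":0,"y":0,"z":0,"wx":0,"wy":0,"wz":0},{"x":0,"y":0,"z":0,"wx":0,"wy":0,"wz":0},{"x":0,"y":0,"z":0,"wx":0,"wy":0,"wz":0},{"x":0,"y":0,"z":0,"wx":0,"wy":0,"wz":0},{"x":0,"y":0,"z":0,"wx":0,"wy":0,"wz":0},{"x":0,"y":0,"z":0,"wx":0,"wy":0,"wz":0},{"x":0,"y":0,"z":0,"wx":0,"wy":0,"wz":0},{"x":0,"y":0,"z":0,"wx":0,"wy":0,"wz":0}]' 55 | grep -E "force|time"; done
python3 - <<'E'
from h import *
from go import plan
plan(.6062,.2999,.1957,-1.2)
c=capture("side"); I=c["pixels"][:,:,::-1][60:240,170:360]; cv2.imwrite("pics/s7.png",cv2.resize(I,None,fx=3,fy=3,interpolation=2))
W=world(c).reshape(-1,3)
def P(y0,y1,z0,z1): return W[(abs(W[:,0]-.605)<.07)&(W[:,1]>y0)&(W[:,1]<y1)&(W[:,2]>z0)&(W[:,2]<z1)]
for a in((.26,.278,.06,.2),(.25,.36,.16,.23),(.25,.28,.07,.1)):
    q=P(*a); print(a,len(q),np.percentile(q,[1,50,99],axis=0) if len(q) else '')
E
```

```text
time: 29.25
tool_pos: [0.606, 0.2998, 0.168]
orientation: [[1.0, -0.021, 0.0], [-0.021, -1.0, 0.0], [0.0, -0.0, -1.0]]
ft_force: [-0.2, 0.4, -0.6]
opening: 0.549
gripper_force: 0.0
time: 30.25
ft_force: [0.0, 0.5, 0.1]
gripper_force: 0.0
time: 31.25
ft_force: [1.7, 0.4, 0.1]
gripper_force: 0.0
time: 32.25
ft_force: [-0.1, -0.4, -0.4]
gripper_force: 0.0
time: 33.25
ft_force: [0.1, -0.3, 0.5]
gripper_force: 0.0
time: 34.25
ft_force: [0.7, -1.0, -0.2]
gripper_force: 0.0
t 34.25 pos [0.606  0.2997 0.2055] yaw -1.21 F [ 0.7267 -0.9657 -0.2401] op 0.548 gf 0.0
tilt [-0.  0. -1.] wz -0.0002 shift [ 0.0002 -0.0002  0.0098] (now-frame [ 0.0002 -0.0002  0.0098] )
(0.26, 0.278, 0.06, 0.2) 268 [[0.5633 0.2642 0.0857]
 [0.6171 0.2757 0.1159]
 [0.6579 0.278  0.1831]]
(0.25, 0.36, 0.16, 0.23) 390 [[0.567  0.2631 0.1609]
 [0.6009 0.2848 0.186 ]
 [0.6447 0.3299 0.2287]]
(0.25, 0.28, 0.07, 0.1) 99 [[0.5664 0.2638 0.0845]
 [0.6075 0.2704 0.0936]
 [0.6492 0.2798 0.0989]]
```

View pics/s7.png

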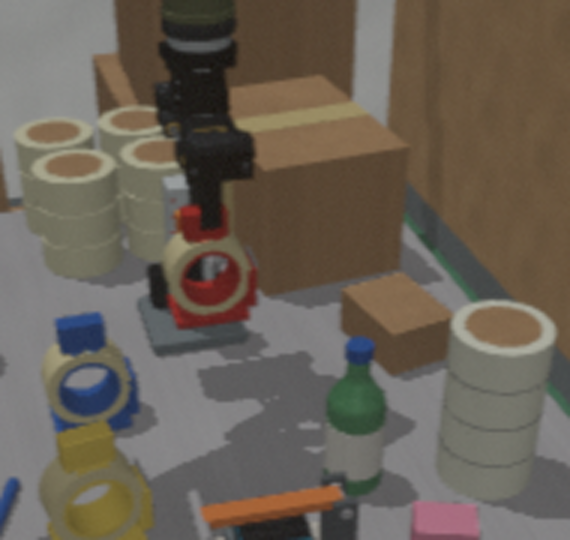

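Red hangs on the bar at (210,270), tilted only slightly. I'll check that it is still.

```bash
cat > still.py <<'E'
from h import *
I=[capture("side") for _ in range(7)]
P=[]
for c in (I[0],I[3],I[6]):
    W=world(c)
    m=(abs(W[...,0]-.605)<.07)&(W[...,1]>.255)&(W[...,1]<.36)&(W[...,2]>.06)&(W[...,2]<.23)
    v,u=np.where(m);P.append((u.mean(),v.mean(),m.sum()))
a=[i["pixels"][100:180,215:270].astype(int) for i in I]
print(P,[round(abs(a[k]-a[0]).mean(),2) for k in range(1,7)])
E
python3 still.py; python3 -m creep '[{"x":0,"y":0,"z":0,"wx":0,"wy":0,"wz":0},{"x":0,"y":0,"z":0,"wx":0,"wy":0,"wz":0},{"x":0,"y":0,"z":0,"wx":0,"wy":0,"wz":0},{"x":0,"y":0,"z":0,"wx":0,"wy":0,"wz":0},{"x":0,"y":0,"z":0,"wx":0,"wy":0,"wz":0},{"x":0,"y":0,"z":0,"wx":0,"wy":0,"wz":0},{"x":0,"y":0,"z":0,"wx":0,"wy":0,"wz":0},{"x":0,"y":0,"z":0,"wx":0,"wy":0,"wz":0}]' 55; python3 still.py
```

```text
[(np.float64(239.4812030075188), np.float64(149.36627282491943), np.int64(931)), (np.float64(239.47052518756698), np.float64(149.2904608788853), np.int64(933)), (np.float64(239.42903225806452), np.float64(149.26774193548388), np.int64(930))] [np.float64(1.21), np.float64(1.23), np.float64(1.2), np.float64(1.19), np.float64(1.21), np.float64(1.22)]
time: 35.65
tool_pos: [0.6059, 0.2997, 0.1675]
orientation: [[1.0, -0.021, -0.0], [-0.021, -1.0, 0.0], [-0.0, -0.0, -1.0]]
ft_force: [0.6, 0.3, -0.1]
opening: 0.554
gripper_force: 0.0
[(np.float64(239.46038543897217), np.float64(149.3169164882227), np.int64(934)), (np.float64(239.49032258064517), np.float64(149.34086021505377), np.int64(930)), (np.float64(239.46938775510205), np.float64(149.32545649838883), np.int64(931))] [np.float64(1.23), np.float64(1.21), np.float64(1.21), np.float64(1.22), np.float64(1.22), np.float64(1.22)]
```

```bash
python3 -m creep '[{"x":0,"y":0,"z":0.005,"wx":0,"wy":0,"wz":0},{"x":0,"y":0,"z":0.005,"wx":0,"wy":0,"wz":0},{"x":0,"y":0,"z":0,"wx":0,"wy":0,"wz":0},{"x":0,"y":0,"z":0,"wx":0,"wy":0,"wz":0},{"x":0,"y":0,"z":0,"wx":0,"wy":0,"wz":0},{"x":0,"y":0,"z":0,"wx":0,"wy":0,"wz":0},{"x":0,"y":0,"z":0,"wx":0,"wy":0,"wz":0},{"x":0,"y":0,"z":0,"wx":0,"wy":0,"wz":0}]' 5
python3 -m creep '[{"x":0,"y":0,"z":-0.005,"wx":0,"wy":0,"wz":0},{"x":0,"y":0,"z":-0.010,"wx":0,"wy":0,"wz":0},{"x":0,"y":0,"z":-0.015,"wx":0,"wy":0,"wz":0},{"x":0,"y":0,"z":-0.015,"wx":0,"wy":0,"wz":0},{"x":0,"y":0,"z":-0.012,"wx":0,"wy":0,"wz":0},{"x":0,"y":0,"z":0,"wx":0,"wy":0,"wz":0},{"x":0,"y":0,"z":0,"wx":0,"wy":0,"wz":0},{"x":0,"y":0,"z":0,"wx":0,"wy":0,"wz":0}]' 5
python3 go.py .604 .17 .253 -1.2
python3 - <<'E'
from h import *
c=capture("side"); W=world(c).reshape(-1,3)
P=W[(abs(W[:,0]-.605)<.08)&(W[:,1]>.255)&(W[:,1]<.285)&(W[:,2]>.1)&(W[:,2]<.26)]
print(len(P),np.percentile(P,[1,50,99],axis=0))
E
```

```text
time: 37.0
tool_pos: [0.6057, 0.2996, 0.1574]
orientation: [[1.0, -0.021, -0.001], [-0.021, -1.0, -0.0], [-0.001, 0.0, -1.0]]
ft_force: [-1.1, -0.2, -0.1]
opening: 0.25
gripper_force: 30.0
time: 38.0
tool_pos: [0.6054, 0.2995, 0.2134]
orientation: [[1.0, -0.021, -0.002], [-0.021, -1.0, -0.001], [-0.002, 0.001, -1.0]]
ft_force: [0.0, -0.6, -5.4]
opening: 0.254
gripper_force: 30.0
t 38.0 pos [0.6054 0.2995 0.2514] yaw -1.22 F [ 0.0436 -0.5852 -5.3975] op 0.254 gf 29.992108941078186
tilt [-0.0016 -0.0007 -1.    ] wz -0.0003 shift [ 0.0013  0.1295 -0.0016] (now-frame [ 0.0013  0.1295 -0.0016] )
561 [[0.5633 0.2656 0.1438]
 [0.6106 0.2777 0.1841]
 [0.6589 0.2847 0.2562]]
```

```bash
python3 -m creep '[{"x":0,"y":0.015,"z":0,"wx":0,"wy":0,"wz":0},{"x":0,"y":0.025,"z":0,"wx":0,"wy":0,"wz":0},{"x":0,"y":0.030,"z":0,"wx":0,"wy":0,"wz":0},{"x":0,"y":0.030,"z":0,"wx":0,"wy":0,"wz":0},{"x":0,"y":0.030,"z":0,"wx":0,"wy":0,"wz":0},{"x":-0.03,"y":0.01,"z":-0.02,"wx":0,"wy":0,"wz":0},{"x":-0.04,"y":0.02,"z":-0.015,"wx":0,"wy":0,"wz":0},{"x":0,"y":0.04,"z":0,"wx":0,"wy":0,"wz":0.024}]' 5 | grep -E "pos|force"
python3 -m creep '[{"x":0,"y":0.05,"z":0,"wx":0,"wy":0,"wz":0},{"x":0,"y":0.05,"z":0,"wx":0,"wy":0,"wz":0},{"x":0,"y":0.05,"z":0,"wx":0,"wy":0,"wz":0},{"x":0.01,"y":0.05,"z":0,"wx":0,"wy":0,"wz":0},{"x":0.02,"y":0.05,"z":0,"wx":0,"wy":0,"wz":0},{"x":0.02,"y":0.05,"z":0,"wx":0,"wy":0,"wz":0},{"x":0.02,"y":0.05,"z":0,"wx":0,"wy":0,"wz":0},{"x":0,"y":0,"z":0,"wx":0,"wy":0,"wz":0}]' 5 | grep -E "pos|force"
python3 go.py .6055 -.316 .17 -2.6
```

```text
tool_pos: [0.5304, 0.1001, 0.2518]
ft_force: [1.6, 0.1, -4.9]
gripper_force: 30.0
tool_pos: [0.5846, -0.2562, 0.2486]
ft_force: [0.4, 0.7, -4.0]
gripper_force: 29.9
t 40.05 pos [ 0.5846 -0.2562  0.2866] yaw -2.9 F [ 0.4456  0.661  -4.0146] op 0.25 gf 29.929216504096985
tilt [-0.0015 -0.0008 -1.    ] wz -0.0052 shift [0.0235 0.0588 0.1166] (now-frame [0.024  0.0585 0.1166] )
```

```bash
python3 -m creep '[{"x":0.012,"y":0.03,"z":0,"wx":0,"wy":0,"wz":-0.005},{"x":0.012,"y":0.029,"z":0,"wx":0,"wy":0,"wz":0},{"x":0,"y":0,"z":0.04,"wx":0,"wy":0,"wz":0},{"x":0,"y":0,"z":0.04,"wx":0,"wy":0,"wz":0},{"x":0,"y":0,"z":0.03,"wx":0,"wy":0,"wz":0},{"x":0,"y":0,"z":0,"wx":0,"wy":0,"wz":0},{"x":0,"y":0,"z":0,"wx":0,"wy":0,"wz":0},{"x":0,"y":0,"z":0,"wx":0,"wy":0,"wz":0}]' 5 | grep -E "pos|force"
python3 - <<'E'
from h import *
from go import plan
plan(.6055,-.316,.117,-2.6)
c=capture("side");W=world(c).reshape(-1,3)
P=W[(abs(W[:,0]-.605)<.08)&(abs(W[:,1]+.316)<.06)&(W[:,2]>.063)&(W[:,2]<.15)]
for z in np.arange(.065,.11,.006):
    q=P[abs(P[:,2]-z)<.003];print(round(z,3),len(q),q.min(0)[:2] if len(q) else'',q.max(0)[:2] if len(q) else'')
I=c["pixels"][:,:,::-1][220:384,170:400]; cv2.imwrite("pics/s8.png",cv2.resize(I,None,fx=3,fy=3,interpolation=2))
E
```

```text
tool_pos: [0.6084, -0.3123, 0.1425]
ft_force: [0.5, 0.4, -3.9]
gripper_force: 30.0
t 41.05 pos [ 0.6084 -0.3123  0.1805] yaw -2.3 F [ 0.5184  0.3723 -3.9088] op 0.249 gf 29.99573528766632
tilt [ 0.0038 -0.0023 -1.    ] wz 0.0052 shift [-0.0028  0.0038  0.0635] (now-frame [-0.003   0.0036  0.0635] )
0.065 5 [ 0.6681 -0.3734] [ 0.6708 -0.3206]
0.071 27 [ 0.5657 -0.3451] [ 0.6419 -0.2873]
0.077 162 [ 0.5645 -0.3462] [ 0.6576 -0.281 ]
0.083 227 [ 0.5651 -0.3454] [ 0.6582 -0.2814]
0.089 45 [ 0.5775 -0.3371] [ 0.6584 -0.3315]
0.095 211 [ 0.5727 -0.3372] [ 0.6576 -0.2941]
0.101 172 [ 0.5706 -0.3368] [ 0.6592 -0.2976]
0.107 92 [ 0.5661 -0.3371] [ 0.6583 -0.302 ]
```

View pics/s8.png

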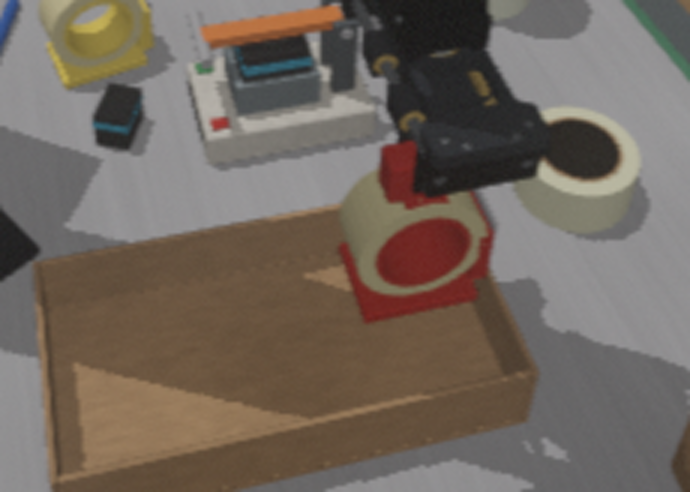

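Red is above the carton's far end (415,240), clear of the walls. Lower, release, rise.

```bash
python3 -m creep '[{"x":-0.003,"y":0.002,"z":0.02,"wx":0,"wy":0,"wz":0},{"x":0,"y":0,"z":0.02,"wx":0,"wy":0,"wz":0},{"x":0,"y":0,"z":0.010,"wx":0,"wy":0,"wz":0},{"x":0,"y":0,"z":0.006,"wx":0,"wy":0,"wz":0},{"x":0,"y":0,"z":0.004,"wx":0,"wy":0,"wz":0},{"x":0,"y":0,"z":0.003,"wx":0,"wy":0,"wz":0},{"x":0,"y":0,"z":0.002,"wx":0,"wy":0,"wz":0},{"x":0,"y":0,"z":0,"wx":0,"wy":0,"wz":0}]' 5
python3 go.py .6055 -.316 .114 -2.6
```

```text
time: 42.1
tool_pos: [0.6048, -0.3139, 0.0765]
orientation: [[0.999, -0.04, 0.001], [-0.04, -0.999, -0.001], [0.001, 0.001, -1.0]]
ft_force: [-2.6, 0.8, 4.0]
opening: 0.251
gripper_force: 30.0
t 42.1 pos [ 0.6048 -0.3139  0.1145] yaw -2.3 F [-2.6343  0.7698  4.0365] op 0.251 gf 30.001401901245117
tilt [ 0.0015 -0.001  -1.    ] wz 0.0052 shift [0.0008 0.0021 0.0005] (now-frame [0.0008 0.0021 0.0005] )
```

```bash
python3 -m creep '[{"x":0,"y":0,"z":0,"wx":0,"wy":0,"wz":0},{"x":0,"y":0,"z":0,"wx":0,"wy":0,"wz":0},{"x":0,"y":0,"z":0,"wx":0,"wy":0,"wz":0},{"x":0,"y":0,"z":0,"wx":0,"wy":0,"wz":0},{"x":0,"y":0,"z":-0.02,"wx":0,"wy":0,"wz":0},{"x":0,"y":0,"z":-0.05,"wx":0,"wy":0,"wz":0},{"x":0,"y":0,"z":-0.05,"wx":0,"wy":0,"wz":0},{"x":0,"y":0,"z":-0.05,"wx":0,"wy":0,"wz":0}]' 60 | grep -E "pos|force"
python3 -m creep '[{"x":0,"y":0,"z":0,"wx":0,"wy":0,"wz":-0.07},{"x":0,"y":0,"z":0,"wx":0,"wy":0,"wz":-0.07},{"x":-0.02,"y":-0.05,"z":0,"wx":0,"wy":0,"wz":0},{"x":-0.02,"y":-0.05,"z":0,"wx":0,"wy":0,"wz":0},{"x":-0.02,"y":-0.05,"z":0,"wx":0,"wy":0,"wz":0},{"x":-0.02,"y":-0.05,"z":0,"wx":0,"wy":0,"wz":0},{"x":-0.02,"y":-0.05,"z":0,"wx":0,"wy":0,"wz":0},{"x":0,"y":0,"z":0,"wx":0,"wy":0,"wz":0}]' 60 | grep -E "pos|force"
cat > look.py <<'E'
from h import *
def look():
  for n in("side","top"):
    c=capture(n);W=world(c);F=W.reshape(-1,3);Z=np.where(np.isfinite(W[...,2]),W[...,2],0)
    hsv=cv2.cvtColor(c["pixels"],cv2.COLOR_RGB2HSV);h,s,v=[hsv[...,i].astype(int) for i in range(3)]
    for k,m in(("red",((h<6)|(h>172))),("yel",(h>20)&(h<32)),("blue",(h>105)&(h<125))):
        mm=m&(s>140)&(v>50)&(Z>.12)&(Z<.142)&(W[...,0]<.68)&(W[...,0]>.3)&(abs(W[...,1])<.4)
        if mm.sum()>20:
            q=W[mm]; q=q[q[:,2]>np.percentile(q[:,2],95)-.006]; print(n,k,len(q),rect(q),np.median(q[:,2]))
    q=F[(F[:,0]>.53)&(F[:,0]<.6)&(abs(F[:,1]+.067)<.006)&(F[:,2]>.105)&(F[:,2]<.2)];print(n,"clamp arm",len(q),np.polyfit(q[:,0],q[:,2],1) if len(q)>9 else'')
if __name__=="__main__": look()
E
python3 look.py; python3 go.py .4315 .054 .108 6
```

```text
tool_pos: [0.6043, -0.3135, 0.248]
ft_force: [0.8, 0.4, -0.1]
gripper_force: 0.0
tool_pos: [0.4791, -0.0724, 0.2466]
ft_force: [0.1, -0.6, 0.1]
gripper_force: 0.0
side red 242 [ 0.6032 -0.3145  0.0241  0.0485 88.7432] 0.13490547348179177
side yel 87 [0.4321 0.0513 0.045  0.022  6.5922] 0.1298804771238735
side blue 59 [0.4552 0.2447 0.042  0.0226 6.854 ] 0.12916632265259861
side clamp arm 87 [0.0161 0.103 ]
top red 170 [ 0.6    -0.3122  0.0223  0.0474 85.7963] 0.13638402836101862
top yel 190 [0.4297 0.0538 0.0481 0.0231 6.0074] 0.1317130690066715
top blue 180 [0.451  0.2487 0.0471 0.0231 0.9367] 0.13153304042551286
top clamp arm 0 
t 44.2 pos [ 0.4802 -0.0746  0.2842] yaw 5.77 F [ 0.0812 -0.0106 -1.7749] op 0.598 gf 0.0
tilt [ 0.0028 -0.0011 -1.    ] wz -0.0041 shift [-0.035  -0.1329  0.1762] (now-frame [-0.036  -0.133   0.1759] )
```

```bash
python3 -m creep '[{"x":-0.012,"y":-0.045,"z":0,"wx":0,"wy":0,"wz":-0.004},{"x":-0.012,"y":-0.045,"z":0,"wx":0,"wy":0,"wz":0},{"x":-0.011,"y":-0.043,"z":0,"wx":0,"wy":0,"wz":0},{"x":0,"y":0,"z":0.05,"wx":0,"wy":0,"wz":0},{"x":0,"y":0,"z":0.05,"wx":0,"wy":0,"wz":0},{"x":0,"y":0,"z":0.04,"wx":0,"wy":0,"wz":0},{"x":0,"y":0,"z":0,"wx":0,"wy":0,"wz":0},{"x":0,"y":0,"z":0,"wx":0,"wy":0,"wz":0}]' 60 | grep -E "pos|force"
python3 go.py .4317 .0538 .108 6
```

```text
tool_pos: [0.4331, 0.0536, 0.1065]
ft_force: [-0.1, -0.2, 0.2]
gripper_force: 0.0
t 45.2 pos [0.4331 0.0536 0.1445] yaw 5.89 F [-0.0541 -0.1504  0.1795] op 0.601 gf 0.0
tilt [ 0.0025 -0.0001 -1.    ] wz -0.002 shift [-0.0014 -0.0003  0.0365] (now-frame [-0.0014 -0.0004  0.0365] )
```

```bash
python3 -m creep '[{"x":0,"y":0,"z":0.02,"wx":0,"wy":0,"wz":0},{"x":0,"y":0,"z":0.012,"wx":0,"wy":0,"wz":0},{"x":0,"y":0,"z":0.004,"wx":0,"wy":0,"wz":0},{"x":0,"y":0,"z":0,"wx":0,"wy":0,"wz":0},{"x":0,"y":0,"z":0,"wx":0,"wy":0,"wz":0},{"x":0,"y":0,"z":0,"wx":0,"wy":0,"wz":0},{"x":0,"y":0,"z":0,"wx":0,"wy":0,"wz":0},{"x":0,"y":0,"z":0,"wx":0,"wy":0,"wz":0}]' 60 | grep -E "pos|force"
python3 -m creep '[{"x":0,"y":0,"z":0,"wx":0,"wy":0,"wz":0},{"x":0,"y":0,"z":0,"wx":0,"wy":0,"wz":0},{"x":0,"y":0,"z":0,"wx":0,"wy":0,"wz":0},{"x":0,"y":0,"z":0,"wx":0,"wy":0,"wz":0},{"x":0,"y":0,"z":0,"wx":0,"wy":0,"wz":0},{"x":0,"y":0,"z":0,"wx":0,"wy":0,"wz":0},{"x":0,"y":0,"z":0,"wx":0,"wy":0,"wz":0},{"x":0,"y":0,"z":0,"wx":0,"wy":0,"wz":0}]' 5
python3 go.py .604 .17 .256 -1.2
```

```text
tool_pos: [0.4315, 0.0541, 0.0686]
ft_force: [-0.2, -0.8, -0.2]
gripper_force: 0.0
time: 47.2
tool_pos: [0.4313, 0.0542, 0.0684]
orientation: [[0.995, 0.104, -0.0], [0.104, -0.995, 0.0], [-0.0, -0.0, -1.0]]
ft_force: [0.1, 0.3, -0.8]
opening: 0.25
gripper_force: 29.8
t 47.2 pos [0.4313 0.0542 0.1064] yaw 5.95 F [ 0.056   0.3062 -0.7905] op 0.25 gf 29.806213080883026
tilt [-0.0002  0.     -1.    ] wz 0.1248 shift [ 0.1702 -0.1194 -0.1496] (now-frame [ 0.1837 -0.0973 -0.1496] )
```

```bash
python3 -m creep '[{"x":0,"y":0,"z":-0.03,"wx":0,"wy":0,"wz":0},{"x":0,"y":0,"z":-0.06,"wx":0,"wy":0,"wz":0.062},{"x":0,"y":0,"z":-0.06,"wx":0,"wy":0,"wz":0.063},{"x":0.034,"y":-0.030,"z":0,"wx":0,"wy":0,"wz":0},{"x":0.045,"y":-0.035,"z":0,"wx":0,"wy":0,"wz":0},{"x":0.045,"y":-0.034,"z":0,"wx":0,"wy":0,"wz":0},{"x":0.045,"y":-0.02,"z":0,"wx":0,"wy":0,"wz":0},{"x":0,"y":0,"z":0,"wx":0,"wy":0,"wz":0}]' 5 | grep -E "pos|force"
python3 go.py .604 .17 .256 -1.2
```

```text
tool_pos: [0.604, 0.1704, 0.2148]
ft_force: [-0.9, -0.2, -4.1]
gripper_force: 30.0
t 48.2 pos [0.604  0.1704 0.2528] yaw -1.15 F [-0.853  -0.1979 -4.111 ] op 0.252 gf 29.999376833438873
tilt [-0.0046 -0.0009 -1.    ] wz 0.0008 shift [ 0.      0.0004 -0.0032] (now-frame [ 0.      0.0004 -0.0032] )
```

```bash
python3 -m creep '[{"x":0,"y":-0.02,"z":0,"wx":0,"wy":0,"wz":0},{"x":0,"y":-0.022,"z":0,"wx":0,"wy":0,"wz":0},{"x":0,"y":-0.022,"z":0,"wx":0,"wy":0,"wz":0},{"x":0,"y":-0.022,"z":0,"wx":0,"wy":0,"wz":0},{"x":0,"y":-0.02,"z":0,"wx":0,"wy":0,"wz":0},{"x":0,"y":-0.015,"z":0,"wx":0,"wy":0,"wz":0},{"x":0,"y":-0.01,"z":0,"wx":0,"wy":0,"wz":0},{"x":0,"y":0,"z":0,"wx":0,"wy":0,"wz":0}]' 5 | grep -E "pos|force"
python3 go.py .606 .300 .2164 -1.2
```

```text
tool_pos: [0.6056, 0.3009, 0.2183]
ft_force: [0.1, 0.1, -3.6]
gripper_force: 30.0
t 49.2 pos [0.6056 0.3009 0.2563] yaw -1.18 F [ 0.1392  0.1085 -3.6186] op 0.249 gf 29.99934285879135
tilt [-0.0002 -0.0004 -1.    ] wz 0.0004 shift [0.0004 0.0009 0.0399] (now-frame [0.0004 0.0009 0.0399] )
```

```bash
python3 -m creep '[{"x":0,"y":0,"z":0.010,"wx":0,"wy":0,"wz":0},{"x":0,"y":0,"z":0.010,"wx":0,"wy":0,"wz":0},{"x":0,"y":0,"z":0.010,"wx":0,"wy":0,"wz":0},{"x":0,"y":0,"z":0.006,"wx":0,"wy":0,"wz":0},{"x":0,"y":0,"z":0.005,"wx":0,"wy":0,"wz":0},{"x":0,"y":0,"z":0.005,"wx":0,"wy":0,"wz":0},{"x":0,"y":0,"z":0.004,"wx":0,"wy":0,"wz":0},{"x":0,"y":0,"z":0,"wx":0,"wy":0,"wz":0}]' 5 | grep -E "pos|force"
python3 go.py .606 .300 .2164 -1.2
```

```text
tool_pos: [0.6058, 0.3005, 0.1686]
ft_force: [-0.2, -0.1, -2.5]
gripper_force: 30.0
t 50.2 pos [0.6058 0.3005 0.2066] yaw -1.21 F [-0.1788 -0.1475 -2.515 ] op 0.253 gf 29.999611973762512
tilt [ 0.0004 -0.     -1.    ] wz -0.0002 shift [ 0.0002  0.0005 -0.0098] (now-frame [ 0.0002  0.0005 -0.0098] )
```

```bash
python3 -m creep '[{"x":0,"y":0,"z":0.004,"wx":0,"wy":0,"wz":0},{"x":0,"y":0,"z":0.004,"wx":0,"wy":0,"wz":0},{"x":0,"y":0,"z":0.004,"wx":0,"wy":0,"wz":0},{"x":0,"y":0,"z":0,"wx":0,"wy":0,"wz":0},{"x":0,"y":0,"z":0,"wx":0,"wy":0,"wz":0},{"x":0,"y":0,"z":0,"wx":0,"wy":0,"wz":0},{"x":0,"y":0,"z":0,"wx":0,"wy":0,"wz":0},{"x":0,"y":0,"z":0,"wx":0,"wy":0,"wz":0}]' 5 | grep -E "pos|force"
python3 -m creep '[{"x":0,"y":0,"z":0,"wx":0,"wy":0,"wz":0},{"x":0,"y":0,"z":0,"wx":0,"wy":0,"wz":0},{"x":0,"y":0,"z":0,"wx":0,"wy":0,"wz":0},{"x":0,"y":0,"z":0,"wx":0,"wy":0,"wz":0},{"x":0,"y":0,"z":0,"wx":0,"wy":0,"wz":0},{"x":0,"y":0,"z":0,"wx":0,"wy":0,"wz":0},{"x":0,"y":0,"z":-0.005,"wx":0,"wy":0,"wz":0},{"x":0,"y":0,"z":-0.005,"wx":0,"wy":0,"wz":0}]' 55 | grep -E "pos|force"
for i in 1 2 3 4; do python3 -m creep '[{"x":0,"y":0,"z":0,"wx":0,"wy":0,"wz":0},{"x":0,"y":0,"z":0,"wx":0,"wy":0,"wz":0},{"x":0,"y":0,"z":0,"wx":0,"wy":0,"wz":0},{"x":0,"y":0,"z":0,"wx":0,"wy":0,"wz":0},{"x":0,"y":0,"z":0,"wx":0,"wy":0,"wz":0},{"x":0,"y":0,"z":0,"wx":0,"wy":0,"wz":0},{"x":0,"y":0,"z":0,"wx":0,"wy":0,"wz":0},{"x":0,"y":0,"z":0,"wx":0,"wy":0,"wz":0}]' 55 | grep -E "force|time"; done
python3 still.py
for i in 1 2; do python3 -m creep '[{"x":0,"y":0,"z":0,"wx":0,"wy":0,"wz":0},{"x":0,"y":0,"z":0,"wx":0,"wy":0,"wz":0},{"x":0,"y":0,"z":0,"wx":0,"wy":0,"wz":0},{"x":0,"y":0,"z":0,"wx":0,"wy":0,"wz":0},{"x":0,"y":0,"z":0,"wx":0,"wy":0,"wz":0},{"x":0,"y":0,"z":0,"wx":0,"wy":0,"wz":0},{"x":0,"y":0,"z":0,"wx":0,"wy":0,"wz":0},{"x":0,"y":0,"z":0,"wx":0,"wy":0,"wz":0}]' 55 | grep -E "force|time"; done
python3 still.py
python3 - <<'E'
from h import *
c=capture("side"); I=c["pixels"][:,:,::-1][60:240,170:360]; cv2.imwrite("pics/s9.png",cv2.resize(I,None,fx=3,fy=3,interpolation=2))
W=world(c).reshape(-1,3)
P=W[(abs(W[:,0]-.605)<.08)&(W[:,1]>.255)&(W[:,1]<.285)&(W[:,2]>.05)&(W[:,2]<.26)]
print(len(P),np.percentile(P,[1,50,99],axis=0))
E
```

```text
tool_pos: [0.6059, 0.3006, 0.1567]
ft_force: [1.5, 0.7, -0.3]
gripper_force: 30.0
tool_pos: [0.6057, 0.3005, 0.167]
ft_force: [0.8, 0.0, -0.8]
gripper_force: 0.0
time: 53.2
ft_force: [-0.7, 0.7, 0.8]
gripper_force: 0.0
time: 54.2
ft_force: [-0.2, -0.9, -0.4]
gripper_force: 0.0
time: 55.2
ft_force: [-0.0, 0.3, -0.2]
gripper_force: 0.0
time: 56.2
ft_force: [1.3, 0.1, 0.1]
gripper_force: 0.0
[(np.float64(239.60194174757282), np.float64(149.23624595469255), np.int64(927)), (np.float64(239.60129310344828), np.float64(149.26939655172413), np.int64(928)), (np.float64(239.61621621621623), np.float64(149.31567567567566), np.int64(925))] [np.float64(1.16), np.float64(1.17), np.float64(1.17), np.float64(1.16), np.float64(1.16), np.float64(1.16)]
time: 57.55
ft_force: [0.1, 0.0, 0.0]
gripper_force: 0.0
time: 58.55
ft_force: [0.1, 0.6, -0.5]
gripper_force: 0.0
[(np.float64(239.5836030204962), np.float64(149.1898597626753), np.int64(927)), (np.float64(239.60996749729145), np.float64(149.3228602383532), np.int64(923)), (np.float64(239.61889250814332), np.float64(149.30184581976113), np.int64(921))] [np.float64(1.16), np.float64(1.15), np.float64(1.16), np.float64(1.16), np.float64(1.14), np.float64(1.16)]
606 [[0.5644 0.2613 0.0871]
 [0.6093 0.2775 0.1416]
 [0.6588 0.2845 0.2572]]
```

View pics/s9.png

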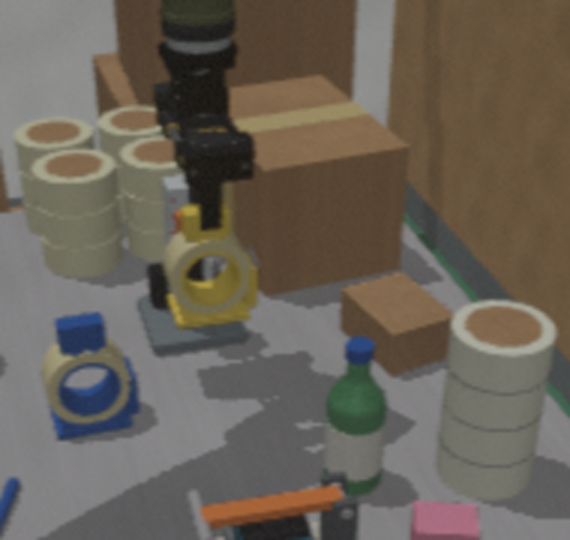

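Yellow hangs still at (210,270). Take it off and carry it to the middle slot.

```bash
python3 -m creep '[{"x":0,"y":0,"z":0.005,"wx":0,"wy":0,"wz":0},{"x":0,"y":0,"z":0.005,"wx":0,"wy":0,"wz":0},{"x":0,"y":0,"z":0,"wx":0,"wy":0,"wz":0},{"x":0,"y":0,"z":0,"wx":0,"wy":0,"wz":0},{"x":0,"y":0,"z":0,"wx":0,"wy":0,"wz":0},{"x":0,"y":0,"z":0,"wx":0,"wy":0,"wz":0},{"x":0,"y":0,"z":0,"wx":0,"wy":0,"wz":0},{"x":0,"y":0,"z":0,"wx":0,"wy":0,"wz":0}]' 5 | grep -E "pos|force"
python3 -m creep '[{"x":0,"y":0,"z":-0.005,"wx":0,"wy":0,"wz":0},{"x":0,"y":0,"z":-0.010,"wx":0,"wy":0,"wz":0},{"x":0,"y":0,"z":-0.015,"wx":0,"wy":0,"wz":0},{"x":0,"y":0,"z":-0.015,"wx":0,"wy":0,"wz":0},{"x":0,"y":0,"z":-0.014,"wx":0,"wy":0,"wz":0},{"x":0,"y":0,"z":0,"wx":0,"wy":0,"wz":0},{"x":0,"y":0,"z":0,"wx":0,"wy":0,"wz":0},{"x":0,"y":0,"z":0,"wx":0,"wy":0,"wz":0}]' 5 | grep -E "pos|force"
python3 go.py .604 .17 .253 -1.2
python3 - <<'E'
from h import *
c=capture("side"); W=world(c).reshape(-1,3)
P=W[(abs(W[:,0]-.605)<.08)&(W[:,1]>.255)&(W[:,1]<.285)&(W[:,2]>.1)&(W[:,2]<.26)]
print(len(P),np.percentile(P,[1,50,99],axis=0))
E
```

```text
tool_pos: [0.6054, 0.3004, 0.1564]
ft_force: [-1.7, -0.5, -0.4]
gripper_force: 30.0
tool_pos: [0.6051, 0.3003, 0.2143]
ft_force: [-0.6, -0.2, -4.6]
gripper_force: 30.0
t 60.95 pos [0.6051 0.3003 0.2523] yaw -1.22 F [-0.5815 -0.2066 -4.6459] op 0.252 gf 29.992795586586
tilt [-0.0018 -0.0007 -1.    ] wz -0.0003 shift [ 0.0016  0.1303 -0.0007] (now-frame [ 0.0017  0.1303 -0.0006] )
544 [[0.5649 0.2664 0.1454]
 [0.6109 0.2782 0.1854]
 [0.6592 0.2848 0.2546]]
```

```bash
python3 -m creep '[{"x":0,"y":0.015,"z":0,"wx":0,"wy":0,"wz":0},{"x":0,"y":0.025,"z":0,"wx":0,"wy":0,"wz":0},{"x":0,"y":0.030,"z":0,"wx":0,"wy":0,"wz":0},{"x":0,"y":0.030,"z":0,"wx":0,"wy":0,"wz":0},{"x":0,"y":0.030,"z":0,"wx":0,"wy":0,"wz":0},{"x":-0.03,"y":0.01,"z":-0.02,"wx":0,"wy":0,"wz":0},{"x":-0.04,"y":0.02,"z":-0.015,"wx":0,"wy":0,"wz":0},{"x":0,"y":0.04,"z":0,"wx":0,"wy":0,"wz":0.024}]' 5 | grep -E "pos|force"
python3 -m creep '[{"x":0,"y":0.055,"z":0,"wx":0,"wy":0,"wz":0},{"x":0,"y":0.055,"z":0,"wx":0,"wy":0,"wz":0},{"x":0,"y":0.055,"z":0,"wx":0,"wy":0,"wz":0},{"x":0,"y":0.055,"z":0,"wx":0,"wy":0,"wz":0},{"x":0,"y":0.055,"z":0,"wx":0,"wy":0,"wz":0},{"x":0,"y":0.055,"z":0,"wx":0,"wy":0,"wz":0},{"x":0,"y":0.05,"z":0,"wx":0,"wy":0,"wz":0},{"x":0,"y":0,"z":0,"wx":0,"wy":0,"wz":0}]' 5 | grep -E "pos|force"
python3 go.py .5075 -.3115 .17 -2.5; python3 look.py
```

```text
tool_pos: [0.5301, 0.1008, 0.2528]
ft_force: [2.0, -0.7, -4.1]
gripper_force: 30.0
tool_pos: [0.5121, -0.2818, 0.2502]
ft_force: [-0.4, 0.6, -3.8]
gripper_force: 29.9
t 63.0 pos [ 0.5121 -0.2818  0.2882] yaw -2.93 F [-0.3979  0.5518 -3.7994] op 0.252 gf 29.932219684123993
tilt [-0.0009 -0.001  -1.    ] wz -0.0076 shift [-0.0033  0.0298  0.1182] (now-frame [-0.003   0.0297  0.1182] )
side red 237 [ 0.6029 -0.3144  0.0246  0.0484 89.0047] 0.1350557144408184
side blue 57 [0.4548 0.2443 0.0432 0.0223 2.1399] 0.13020386937384318
side clamp arm 10 [-0.0437  0.1355]
top red 95 [ 0.6107 -0.3132  0.0227  0.025  83.8908] 0.1363071043493603
top blue 176 [0.4509 0.2484 0.047  0.0237 1.7932] 0.1322911411213762
top clamp arm 152 [-0.0035  0.1156]
```

```bash
python3 -m creep '[{"x":-0.005,"y":0.03,"z":0,"wx":0,"wy":0,"wz":-0.008},{"x":-0.005,"y":0,"z":0.02,"wx":0,"wy":0,"wz":0},{"x":0,"y":0,"z":0.04,"wx":0,"wy":0,"wz":0},{"x":0,"y":0,"z":0.04,"wx":0,"wy":0,"wz":0},{"x":0,"y":0,"z":0.01,"wx":0,"wy":0,"wz":0},{"x":0,"y":0,"z":0,"wx":0,"wy":0,"wz":0},{"x":0,"y":0,"z":0,"wx":0,"wy":0,"wz":0},{"x":0,"y":0,"z":0,"wx":0,"wy":0,"wz":0}]' 5 | grep -E "pos|force"
python3 - <<'E'
from h import *
from go import plan
plan(.501,-.3115,.113,-2.5)
c=capture("side"); I=c["pixels"][:,:,::-1][220:384,170:400]; cv2.imwrite("pics/s10.png",cv2.resize(I,None,fx=3,fy=3,interpolation=2))
W=world(c).reshape(-1,3)
P=W[(W[:,0]>.43)&(W[:,0]<.68)&(abs(W[:,1]+.31)<.06)]
for z in np.arange(.011,.11,.006):
    q=P[abs(P[:,2]-z)<.003]; q=q[(q[:,1]<-.32)]
    a=q[q[:,0]<.558]; b=q[q[:,0]>.553]
    print(round(z,3),len(q),a.min(0)[0] if len(a) else'',a.max(0)[0] if len(a) else'',b.min(0)[0] if len(b) else'')
E
```

```text
tool_pos: [0.504, -0.3078, 0.1427]
ft_force: [0.3, 1.2, -4.1]
gripper_force: 30.0
t 64.1 pos [ 0.504  -0.3078  0.1807] yaw -2.12 F [ 0.2922  1.2111 -4.0916] op 0.248 gf 29.994816184043884
tilt [ 0.0029 -0.0021 -1.    ] wz 0.0066 shift [-0.0028  0.0038  0.0677] (now-frame [-0.0031  0.0036  0.0677] )
0.011 181 0.5036955825376292 0.5036955825376292 0.5609520118856909
0.017 173   0.5611494902807739
0.023 57   0.5768963217249818
0.029 142   0.5698940846818634
0.035 107   0.5648788873451571
0.041 79   0.5626946328414945
0.047 74   0.5597706292675382
0.053 62 0.5579877195953812 0.5579877195953812 0.5579877195953812
0.059 77 0.5572758911791132 0.5576594518248852 0.5572758911791132
0.065 58 0.5574984989132732 0.5578311535293433 0.5574984989132732
0.071 60 0.4754756846407716 0.5579378082253307 0.5579378082253307
0.077 139 0.4608996272754814 0.544967716971561 0.5598703552672638
0.083 306 0.4612262988804919 0.5547883372664647 0.5547883372664647
0.089 137 0.47596847849157203 0.5545763980274478 0.5540752791946433
0.095 177 0.4695663711791539 0.5542840121169973 0.5539445840502046
0.101 190 0.46405251151068183 0.554319893099778 0.554319893099778
0.107 150 0.46186518268776117 0.5554874581072499 0.5532572505715174
```

View pics/s10.png

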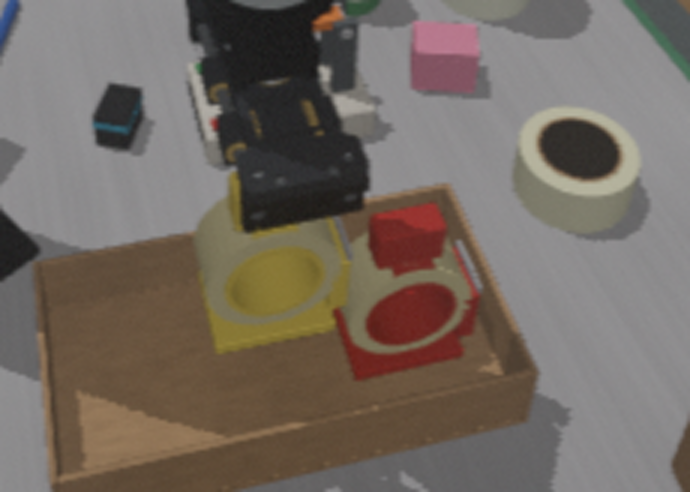

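Yellow (270,270) nearly touches red in x, so I'll shift it 8 mm nearer before lowering.

```bash
python3 -m creep '[{"x":-0.008,"y":0.003,"z":0,"wx":0,"wy":0,"wz":0},{"x":0,"y":0,"z":0.02,"wx":0,"wy":0,"wz":0},{"x":0,"y":0,"z":0.02,"wx":0,"wy":0,"wz":0},{"x":0,"y":0,"z":0.012,"wx":0,"wy":0,"wz":0},{"x":0,"y":0,"z":0.006,"wx":0,"wy":0,"wz":0},{"x":0,"y":0,"z":0.004,"wx":0,"wy":0,"wz":0},{"x":0,"y":0,"z":0.003,"wx":0,"wy":0,"wz":0},{"x":0,"y":0,"z":0.001,"wx":0,"wy":0,"wz":0}]' 5 | grep -E "pos|force"
python3 go.py .496 -.3115 .113 -2.5
```

```text
tool_pos: [0.4953, -0.3103, 0.0763]
ft_force: [-3.4, 2.2, 5.5]
gripper_force: 30.0
t 65.15 pos [ 0.4953 -0.3103  0.1143] yaw -2.13 F [-3.3708  2.2106  5.5122] op 0.248 gf 30.001388490200043
tilt [ 0.0008 -0.0008 -1.    ] wz 0.0065 shift [0.0007 0.0012 0.0013] (now-frame [0.0007 0.0012 0.0013] )
```

```bash
python3 -m creep '[{"x":0,"y":0,"z":0,"wx":0,"wy":0,"wz":0},{"x":0,"y":0,"z":0,"wx":0,"wy":0,"wz":0},{"x":0,"y":0,"z":0,"wx":0,"wy":0,"wz":0},{"x":0,"y":0,"z":0,"wx":0,"wy":0,"wz":0},{"x":0,"y":0,"z":-0.02,"wx":0,"wy":0,"wz":0},{"x":0,"y":0,"z":-0.05,"wx":0,"wy":0,"wz":0},{"x":0,"y":0,"z":-0.05,"wx":0,"wy":0,"wz":0},{"x":0,"y":0,"z":-0.05,"wx":0,"wy":0,"wz":0}]' 60 | grep -E "pos|force"
python3 -m creep '[{"x":0,"y":0,"z":0,"wx":0,"wy":0,"wz":-0.064},{"x":0,"y":-0.055,"z":0,"wx":0,"wy":0,"wz":0},{"x":0,"y":-0.055,"z":0,"wx":0,"wy":0,"wz":0},{"x":0,"y":-0.055,"z":0,"wx":0,"wy":0,"wz":0},{"x":0,"y":-0.055,"z":0,"wx":0,"wy":0,"wz":0},{"x":0,"y":-0.055,"z":0,"wx":0,"wy":0,"wz":0},{"x":0,"y":-0.055,"z":0,"wx":0,"wy":0,"wz":0},{"x":0,"y":-0.055,"z":0,"wx":0,"wy":0,"wz":0}]' 60 | grep -E "pos|force"
python3 look.py; python3 go.py .453 .2486 .108 1.6
```

```text
tool_pos: [0.4949, -0.3099, 0.2479]
ft_force: [1.1, -0.1, -0.0]
gripper_force: 0.0
tool_pos: [0.4845, 0.0768, 0.2465]
ft_force: [-0.5, 0.1, -0.5]
gripper_force: 0.0
side red 241 [ 0.6034 -0.3143  0.0497  0.0245  1.5838] 0.13508147329419648
side yel 257 [ 0.4933 -0.3101  0.0249  0.0481 88.4471] 0.13495071139043396
side blue 58 [0.4547 0.2462 0.0433 0.0219 2.4265] 0.12982867358164707
side clamp arm 85 [0.0155 0.1034]
top red 172 [ 0.5998 -0.3124  0.0233  0.0486 88.0269] 0.13680548687923152
top yel 186 [ 0.4908 -0.3095  0.0226  0.0487 88.3878] 0.1367323086512746
top blue 180 [0.4512 0.2484 0.0466 0.0232 2.5452] 0.13212939477695038
top clamp arm 142 [-0.0182  0.124 ]
t 67.25 pos [0.4842 0.0792 0.2843] yaw 1.91 F [ 0.2162 -0.8467 -0.201 ] op 0.599 gf 0.0
tilt [ 0.0022  0.0016 -1.    ] wz 0.0054 shift [-0.0264 -0.1702  0.1763] (now-frame [-0.0259 -0.1701  0.1765] )
```

```bash
python3 -m creep '[{"x":-0.009,"y":-0.055,"z":0,"wx":0,"wy":0,"wz":0},{"x":-0.009,"y":-0.055,"z":0,"wx":0,"wy":0,"wz":0},{"x":-0.008,"y":-0.055,"z":0,"wx":0,"wy":0,"wz":0},{"x":0,"y":0,"z":0.05,"wx":0,"wy":0,"wz":0},{"x":0,"y":0,"z":0.05,"wx":0,"wy":0,"wz":0},{"x":0,"y":0,"z":0.04,"wx":0,"wy":0,"wz":0},{"x":0,"y":0,"z":0,"wx":0,"wy":0,"wz":0},{"x":0,"y":0,"z":0,"wx":0,"wy":0,"wz":0}]' 60 | grep -E "pos|force"
python3 go.py .4538 .2486 .107 1.6
```

```text
tool_pos: [0.4557, 0.2394, 0.107]
ft_force: [1.0, -0.1, 1.2]
gripper_force: 0.0
t 68.25 pos [0.4557 0.2394 0.145 ] yaw 1.5 F [ 1.0328 -0.0995  1.2283] op 0.602 gf 0.0
tilt [ 0.0032  0.0012 -1.    ] wz -0.0018 shift [-0.0017 -0.0093  0.038 ] (now-frame [-0.0018 -0.0092  0.038 ] )
```

```bash
python3 -m creep '[{"x":-0.001,"y":-0.009,"z":0,"wx":0,"wy":0,"wz":0},{"x":0,"y":0,"z":0.02,"wx":0,"wy":0,"wz":0},{"x":0,"y":0,"z":0.014,"wx":0,"wy":0,"wz":0},{"x":0,"y":0,"z":0.004,"wx":0,"wy":0,"wz":0},{"x":0,"y":0,"z":0,"wx":0,"wy":0,"wz":0},{"x":0,"y":0,"z":0,"wx":0,"wy":0,"wz":0},{"x":0,"y":0,"z":0,"wx":0,"wy":0,"wz":0},{"x":0,"y":0,"z":0,"wx":0,"wy":0,"wz":0}]' 60 | grep -E "pos|force"
python3 go.py .4538 .2486 .107 1.6
python3 -m creep '[{"x":0,"y":0,"z":0,"wx":0,"wy":0,"wz":0},{"x":0,"y":0,"z":0,"wx":0,"wy":0,"wz":0},{"x":0,"y":0,"z":0,"wx":0,"wy":0,"wz":0},{"x":0,"y":0,"z":0,"wx":0,"wy":0,"wz":0},{"x":0,"y":0,"z":0,"wx":0,"wy":0,"wz":0},{"x":0,"y":0,"z":0,"wx":0,"wy":0,"wz":0},{"x":0,"y":0,"z":0,"wx":0,"wy":0,"wz":0},{"x":0,"y":0,"z":0,"wx":0,"wy":0,"wz":0}]' 5
python3 go.py .604 .17 .256 -1.2
```

```text
tool_pos: [0.4531, 0.2483, 0.0669]
ft_force: [0.2, -0.1, -0.3]
gripper_force: 0.0
t 69.25 pos [0.4531 0.2483 0.1049] yaw 1.53 F [ 0.1808 -0.1394 -0.263 ] op 0.597 gf 0.0
tilt [ 0.0007  0.0003 -1.    ] wz -0.0011 shift [ 0.0007 -0.0003 -0.0021] (now-frame [ 0.0007 -0.0003 -0.0021] )
time: 70.25
tool_pos: [0.4528, 0.2483, 0.0664]
orientation: [[1.0, 0.027, -0.0], [0.027, -1.0, 0.0], [-0.0, -0.0, -1.0]]
ft_force: [0.4, 1.9, -1.7]
opening: 0.249
gripper_force: 30.0
t 70.25 pos [0.4528 0.2483 0.1044] yaw 1.53 F [ 0.4239  1.9047 -1.653 ] op 0.249 gf 29.97762143611908
tilt [-0.      0.0003 -1.    ] wz 0.0477 shift [ 0.1528  0.0752 -0.1516] (now-frame [ 0.149   0.0823 -0.1516] )
```

```bash
python3 -m creep '[{"x":0,"y":0,"z":-0.03,"wx":0,"wy":0,"wz":0},{"x":0,"y":0,"z":-0.06,"wx":0,"wy":0,"wz":0.024},{"x":0,"y":0,"z":-0.06,"wx":0,"wy":0,"wz":0.024},{"x":0,"y":0.04,"z":0,"wx":0,"wy":0,"wz":0},{"x":0.01,"y":0.036,"z":0,"wx":0,"wy":0,"wz":0},{"x":0.05,"y":0,"z":0,"wx":0,"wy":0,"wz":0},{"x":0.05,"y":0,"z":0,"wx":0,"wy":0,"wz":0},{"x":0.042,"y":0,"z":0,"wx":0,"wy":0,"wz":0}]' 5 | grep -E "pos|force"
python3 - <<'E'
from h import *
from go import plan
c=capture("top");c=capture("top");c=capture("side")
plan(.604,.17,.254,-1.2)
W=world(c).reshape(-1,3)
P=W[(abs(W[:,0]-.605)<.08)&(W[:,1]>.13)&(W[:,1]<.16)&(W[:,2]>.1)&(W[:,2]<.26)]
print(len(P),np.percentile(P,[1,50,99],axis=0))
E
```

```text
tool_pos: [0.6039, 0.1681, 0.2148]
ft_force: [-0.2, -0.8, -4.0]
gripper_force: 30.0
t 71.4 pos [0.6034 0.1682 0.2519] yaw -1.28 F [-0.6612 -0.7343 -4.4169] op 0.249 gf 29.999447464942932
tilt [-0.0045 -0.0014 -1.    ] wz -0.0013 shift [ 0.0006 -0.0019 -0.0021] (now-frame [ 0.0005 -0.0019 -0.0022] )
774 [[0.5648 0.1341 0.1486]
 [0.6109 0.1465 0.1915]
 [0.6592 0.1594 0.2584]]
```

```bash
python3 -m creep '[{"x":0,"y":-0.02,"z":0,"wx":0,"wy":0,"wz":0},{"x":0,"y":-0.022,"z":0,"wx":0,"wy":0,"wz":0},{"x":0,"y":-0.022,"z":0,"wx":0,"wy":0,"wz":0},{"x":0,"y":-0.022,"z":0,"wx":0,"wy":0,"wz":0},{"x":0,"y":-0.02,"z":0,"wx":0,"wy":0,"wz":0},{"x":0,"y":-0.015,"z":0,"wx":0,"wy":0,"wz":0},{"x":0,"y":-0.011,"z":0,"wx":0,"wy":0,"wz":0},{"x":0,"y":0,"z":0,"wx":0,"wy":0,"wz":0}]' 5 | grep -E "pos|force"
python3 -m creep '[{"x":0,"y":0,"z":0.010,"wx":0,"wy":0,"wz":0},{"x":0,"y":0,"z":0.010,"wx":0,"wy":0,"wz":0},{"x":0,"y":0,"z":0.010,"wx":0,"wy":0,"wz":0},{"x":0,"y":0,"z":0.006,"wx":0,"wy":0,"wz":0},{"x":0,"y":0,"z":0.005,"wx":0,"wy":0,"wz":0},{"x":0,"y":0,"z":0.005,"wx":0,"wy":0,"wz":0},{"x":0,"y":0,"z":0.004,"wx":0,"wy":0,"wz":0},{"x":0,"y":0,"z":0,"wx":0,"wy":0,"wz":0}]' 5 | grep -E "pos|force"
python3 go.py .606 .300 .2144 -1.2
```

```text
tool_pos: [0.606, 0.3015, 0.2163]
ft_force: [-0.0, 0.2, -3.9]
gripper_force: 30.0
tool_pos: [0.6061, 0.301, 0.1666]
ft_force: [-1.2, -0.6, -2.9]
gripper_force: 30.0
t 73.4 pos [0.6061 0.301  0.2046] yaw -1.21 F [-1.1843 -0.5817 -2.9006] op 0.252 gf 29.99959409236908
tilt [ 0.0003 -0.     -1.    ] wz -0.0002 shift [-0.0001  0.001  -0.0098] (now-frame [-0.0001  0.001  -0.0098] )
```

```bash
python3 -m creep '[{"x":0,"y":0,"z":0.004,"wx":0,"wy":0,"wz":0},{"x":0,"y":0,"z":0.004,"wx":0,"wy":0,"wz":0},{"x":0,"y":0,"z":0.004,"wx":0,"wy":0,"wz":0},{"x":0,"y":0,"z":0,"wx":0,"wy":0,"wz":0},{"x":0,"y":0,"z":0,"wx":0,"wy":0,"wz":0},{"x":0,"y":0,"z":0,"wx":0,"wy":0,"wz":0},{"x":0,"y":0,"z":0,"wx":0,"wy":0,"wz":0},{"x":0,"y":0,"z":0,"wx":0,"wy":0,"wz":0}]' 5 | grep -E "pos|force"
python3 -m creep '[{"x":0,"y":0,"z":0,"wx":0,"wy":0,"wz":0},{"x":0,"y":0,"z":0,"wx":0,"wy":0,"wz":0},{"x":0,"y":0,"z":0,"wx":0,"wy":0,"wz":0},{"x":0,"y":0,"z":0,"wx":0,"wy":0,"wz":0},{"x":0,"y":0,"z":0,"wx":0,"wy":0,"wz":0},{"x":0,"y":0,"z":0,"wx":0,"wy":0,"wz":0},{"x":0,"y":0,"z":-0.005,"wx":0,"wy":0,"wz":0},{"x":0,"y":0,"z":-0.005,"wx":0,"wy":0,"wz":0}]' 55 | grep -E "pos|force"
for i in 1 2 3 4; do python3 -m creep '[{"x":0,"y":0,"z":0,"wx":0,"wy":0,"wz":0},{"x":0,"y":0,"z":0,"wx":0,"wy":0,"wz":0},{"x":0,"y":0,"z":0,"wx":0,"wy":0,"wz":0},{"x":0,"y":0,"z":0,"wx":0,"wy":0,"wz":0},{"x":0,"y":0,"z":0,"wx":0,"wy":0,"wz":0},{"x":0,"y":0,"z":0,"wx":0,"wy":0,"wz":0},{"x":0,"y":0,"z":0,"wx":0,"wy":0,"wz":0},{"x":0,"y":0,"z":0,"wx":0,"wy":0,"wz":0}]' 55 | grep -E "force|time"; done
python3 still.py
for i in 1 2; do python3 -m creep '[{"x":0,"y":0,"z":0,"wx":0,"wy":0,"wz":0},{"x":0,"y":0,"z":0,"wx":0,"wy":0,"wz":0},{"x":0,"y":0,"z":0,"wx":0,"wy":0,"wz":0},{"x":0,"y":0,"z":0,"wx":0,"wy":0,"wz":0},{"x":0,"y":0,"z":0,"wx":0,"wy":0,"wz":0},{"x":0,"y":0,"z":0,"wx":0,"wy":0,"wz":0},{"x":0,"y":0,"z":0,"wx":0,"wy":0,"wz":0},{"x":0,"y":0,"z":0,"wx":0,"wy":0,"wz":0}]' 55 | grep -E "force|time"; done
python3 still.py
python3 - <<'E'
from h import *
c=capture("side")
W=world(c).reshape(-1,3)
P=W[(abs(W[:,0]-.605)<.08)&(W[:,1]>.255)&(W[:,1]<.285)&(W[:,2]>.05)&(W[:,2]<.26)]
print(len(P),np.percentile(P,[1,50,99],axis=0))
E
python3 look.py
```

```text
tool_pos: [0.6063, 0.3011, 0.1547]
ft_force: [1.5, 0.9, 0.4]
gripper_force: 30.0
tool_pos: [0.6061, 0.301, 0.165]
ft_force: [-0.2, -0.8, 0.5]
gripper_force: 0.0
time: 76.4
ft_force: [0.7, -0.7, -0.1]
gripper_force: 0.0
time: 77.4
ft_force: [0.3, -0.6, -0.4]
gripper_force: 0.0
time: 78.4
ft_force: [-0.8, 0.2, -0.9]
gripper_force: 0.0
time: 79.4
ft_force: [0.5, 0.6, -0.6]
gripper_force: 0.0
[(np.float64(239.78256189451022), np.float64(149.07857911733046), np.int64(929)), (np.float64(239.8133764832794), np.float64(149.07874865156418), np.int64(927)), (np.float64(239.78794402583424), np.float64(149.11194833153928), np.int64(929))] [np.float64(1.18), np.float64(1.2), np.float64(1.21), np.float64(1.21), np.float64(1.2), np.float64(1.21)]
time: 80.75
ft_force: [0.3, 0.2, -0.1]
gripper_force: 0.0
time: 81.75
ft_force: [0.8, 0.3, 1.4]
gripper_force: 0.0
[(np.float64(239.76312968917472), np.float64(149.13183279742765), np.int64(933)), (np.float64(239.7614973262032), np.float64(149.06844919786096), np.int64(935)), (np.float64(239.78242229367632), np.float64(149.04823151125402), np.int64(933))] [np.float64(1.2), np.float64(1.2), np.float64(1.2), np.float64(1.2), np.float64(1.17), np.float64(1.18)]
599 [[0.5646 0.2608 0.0872]
 [0.6099 0.278  0.143 ]
 [0.6591 0.2846 0.2564]]
side red 237 [ 0.6035 -0.3134  0.026   0.0497 87.556 ] 0.13488637843307646
side yel 257 [ 0.4936 -0.3104  0.0249  0.0479 86.3968] 0.13486040156665496
side blue 5 [ 0.6387  0.2966  0.0287  0.001  88.0892] 0.13428558692900439
side clamp arm 89 [0.0085 0.1073]
top red 169 [ 0.6002 -0.3124  0.0225  0.0485 89.2067] 0.13687113806009266
top yel 190 [ 0.4904 -0.3092  0.0231  0.0483 87.3401] 0.13648702364867463
top clamp arm 149 [0.0079 0.1091]
```

Blue hangs still in the same pose as the others (foot at z≈0.087, no motion). Take it off.

```bash
python3 -m creep '[{"x":0,"y":0,"z":0.005,"wx":0,"wy":0,"wz":0},{"x":0,"y":0,"z":0.005,"wx":0,"wy":0,"wz":0},{"x":0,"y":0,"z":0,"wx":0,"wy":0,"wz":0},{"x":0,"y":0,"z":0,"wx":0,"wy":0,"wz":0},{"x":0,"y":0,"z":0,"wx":0,"wy":0,"wz":0},{"x":0,"y":0,"z":0,"wx":0,"wy":0,"wz":0},{"x":0,"y":0,"z":0,"wx":0,"wy":0,"wz":0},{"x":0,"y":0,"z":0,"wx":0,"wy":0,"wz":0}]' 5 | grep -E "pos|force"
python3 -m creep '[{"x":0,"y":0,"z":-0.005,"wx":0,"wy":0,"wz":0},{"x":0,"y":0,"z":-0.010,"wx":0,"wy":0,"wz":0},{"x":0,"y":0,"z":-0.015,"wx":0,"wy":0,"wz":0},{"x":0,"y":0,"z":-0.015,"wx":0,"wy":0,"wz":0},{"x":0,"y":0,"z":-0.014,"wx":0,"wy":0,"wz":0},{"x":0,"y":0,"z":0,"wx":0,"wy":0,"wz":0},{"x":0,"y":0,"z":0,"wx":0,"wy":0,"wz":0},{"x":0,"y":0,"z":0,"wx":0,"wy":0,"wz":0}]' 5 | grep -E "pos|force"
python3 go.py .604 .17 .253 -1.2
python3 - <<'E'
from h import *
c=capture("side"); W=world(c).reshape(-1,3)
P=W[(abs(W[:,0]-.605)<.08)&(W[:,1]>.255)&(W[:,1]<.285)&(W[:,2]>.1)&(W[:,2]<.26)]
print(len(P),np.percentile(P,[1,50,99],axis=0))
E
```

```text
tool_pos: [0.6057, 0.3009, 0.1544]
ft_force: [-2.5, -0.2, -0.6]
gripper_force: 30.0
tool_pos: [0.6054, 0.3008, 0.2123]
ft_force: [-0.2, -0.6, -4.7]
gripper_force: 30.0
t 84.25 pos [0.6054 0.3008 0.2503] yaw -1.21 F [-0.2023 -0.5743 -4.6834] op 0.249 gf 29.993096888065338
tilt [-0.0018 -0.0007 -1.    ] wz -0.0003 shift [ 0.0013  0.1308 -0.0027] (now-frame [ 0.0013  0.1308 -0.0026] )
544 [[0.5645 0.266  0.1452]
 [0.6111 0.2787 0.1866]
 [0.6593 0.2845 0.2519]]
```

```bash
python3 -m creep '[{"x":0,"y":0.015,"z":0,"wx":0,"wy":0,"wz":0},{"x":0,"y":0.025,"z":0,"wx":0,"wy":0,"wz":0},{"x":0,"y":0.030,"z":0,"wx":0,"wy":0,"wz":0},{"x":0,"y":0.030,"z":0,"wx":0,"wy":0,"wz":0},{"x":0,"y":0.030,"z":0,"wx":0,"wy":0,"wz":0},{"x":-0.03,"y":0.01,"z":-0.02,"wx":0,"wy":0,"wz":0},{"x":-0.04,"y":0.02,"z":-0.015,"wx":0,"wy":0,"wz":0},{"x":0,"y":0.04,"z":0,"wx":0,"wy":0,"wz":0.024}]' 5 | grep -E "pos|force"
python3 -m creep '[{"x":-0.015,"y":0.05,"z":0,"wx":0,"wy":0,"wz":0},{"x":-0.015,"y":0.05,"z":0,"wx":0,"wy":0,"wz":0},{"x":-0.015,"y":0.05,"z":0,"wx":0,"wy":0,"wz":0},{"x":-0.015,"y":0.05,"z":0,"wx":0,"wy":0,"wz":0},{"x":-0.015,"y":0.05,"z":0,"wx":0,"wy":0,"wz":0},{"x":-0.015,"y":0.05,"z":0,"wx":0,"wy":0,"wz":0},{"x":-0.015,"y":0.05,"z":0,"wx":0,"wy":0,"wz":0},{"x":0,"y":0.03,"z":0,"wx":0,"wy":0,"wz":0}]' 5 | grep -E "pos|force"
python3 go.py .397 -.306 .17 -2.5
```

```text
tool_pos: [0.5304, 0.1013, 0.2508]
ft_force: [1.4, -0.4, -3.6]
gripper_force: 30.0
tool_pos: [0.4071, -0.2752, 0.2487]
ft_force: [0.5, -0.3, -3.4]
gripper_force: 30.0
t 86.3 pos [ 0.4071 -0.2752  0.2867] yaw -2.82 F [ 0.5402 -0.3175 -3.4489] op 0.25 gf 29.991654753684998
tilt [ 0.0001 -0.0014 -1.    ] wz -0.0055 shift [-0.0088  0.0312  0.1167] (now-frame [-0.0086  0.0311  0.1168] )
```

Working out the lengths: each dispenser takes 46+54 mm, and red and yellow leave blue almost no room. I'll bring blue down in front of yellow just above the wall height and nudge yellow about 8 mm along +x, low on its roll.

```bash
python3 -m creep '[{"x":-0.008,"y":0.016,"z":0,"wx":0,"wy":0,"wz":-0.005},{"x":-0.008,"y":0.017,"z":0,"wx":0,"wy":0,"wz":0},{"x":0,"y":0,"z":0.04,"wx":0,"wy":0,"wz":0},{"x":0,"y":0,"z":0.04,"wx":0,"wy":0,"wz":0},{"x":0,"y":0,"z":0.025,"wx":0,"wy":0,"wz":0},{"x":0,"y":0,"z":0.008,"wx":0,"wy":0,"wz":0},{"x":0,"y":0,"z":0,"wx":0,"wy":0,"wz":0},{"x":0,"y":0,"z":0,"wx":0,"wy":0,"wz":0}]' 5 | grep -E "pos|force"
cat > prof.py <<'E'
from h import *
from go import plan
plan(.397,-.306,.114,-2.5)
c=capture("side")
W=world(c).reshape(-1,3)
P=W[(W[:,0]>.32)&(W[:,0]<.70)&(W[:,1]<-.32)&(W[:,1]>-.345)]
for z in np.arange(.05,.12,.008):
    q=np.sort(P[abs(P[:,2]-z)<.004][:,0]); g=np.where(np.diff(q)>.004)[0] if len(q) else []
    print(round(z,3),q[0] if len(q) else'',[(round(q[i],4),round(q[i+1],4)) for i in g],q[-1] if len(q) else'')
q=W[(W[:,2]>.055)&(W[:,2]<.066)&(W[:,0]>.3)&(W[:,0]<.7)&(W[:,1]<-.385)&(W[:,1]>-.42)];print("rim",np.percentile(q,[.5,99.5],axis=0))
E
python3 prof.py
```

```text
tool_pos: [0.393, -0.3056, 0.1373]
ft_force: [-0.1, 0.2, -2.7]
gripper_force: 30.0
t 87.3 pos [ 0.393  -0.3056  0.1753] yaw -2.31 F [-0.094   0.1539 -2.7444] op 0.254 gf 29.997186362743378
tilt [ 0.0022 -0.0022 -1.    ] wz 0.0034 shift [0.004  0.0003 0.0613] (now-frame [0.0038 0.0002 0.0613] )
0.05 0.34844928230810257 [(np.float64(0.3487), np.float64(0.4492)), (np.float64(0.4668), np.float64(0.5207)), (np.float64(0.5442), np.float64(0.5592)), (np.float64(0.5747), np.float64(0.6298)), (np.float64(0.6557), np.float64(0.6669))] 0.6699973974618414
0.058 0.343655016005354 [(np.float64(0.3483), np.float64(0.4477)), (np.float64(0.4636), np.float64(0.5232)), (np.float64(0.5464), np.float64(0.5575)), (np.float64(0.5722), np.float64(0.6324)), (np.float64(0.6551), np.float64(0.6677))] 0.6729570466615353
0.066 0.3435751020638931 [(np.float64(0.3468), np.float64(0.3594)), (np.float64(0.3594), np.float64(0.3792)), (np.float64(0.3792), np.float64(0.391)), (np.float64(0.391), np.float64(0.4112)), (np.float64(0.4131), np.float64(0.4211)), (np.float64(0.4231), np.float64(0.4273)), (np.float64(0.4273),
[... 674 characters left out ...]
, np.float64(0.6226))] 0.6454060753279797
0.09 0.3626854383202851 [(np.float64(0.4426), np.float64(0.4567)), (np.float64(0.5307), np.float64(0.5659))] 0.6414406069367568
0.098 0.35406351990714285 [(np.float64(0.443), np.float64(0.4623)), (np.float64(0.5259), np.float64(0.5728))] 0.6343741876817358
0.106 0.35108804303320573 [(np.float64(0.3744), np.float64(0.4147)), (np.float64(0.4434), np.float64(0.4699)), (np.float64(0.5182), np.float64(0.5788))] 0.6254603680755136
0.114 0.3481590163730069 [(np.float64(0.3666), np.float64(0.4198)), (np.float64(0.4436), np.float64(0.4699)), (np.float64(0.5182), np.float64(0.5791))] 0.6271896018804025
rim [[ 0.3438 -0.4025  0.0551]
 [ 0.6689 -0.3853  0.0638]]
```

```bash
python3 -m creep '[{"x":0.002,"y":0,"z":0,"wx":0,"wy":0,"wz":0},{"x":0,"y":0,"z":0.005,"wx":0,"wy":0,"wz":0},{"x":0,"y":0,"z":0.005,"wx":0,"wy":0,"wz":0},{"x":0,"y":0,"z":0.005,"wx":0,"wy":0,"wz":0},{"x":0,"y":0,"z":0.005,"wx":0,"wy":0,"wz":0},{"x":0,"y":0,"z":0.005,"wx":0,"wy":0,"wz":0},{"x":0,"y":0,"z":0,"wx":0,"wy":0,"wz":0},{"x":0,"y":0,"z":0,"wx":0,"wy":0,"wz":0}]' 5 | grep -E "pos|force"
python3 prof.py
```

```text
tool_pos: [0.3944, -0.3048, 0.1106]
ft_force: [1.1, -0.5, -3.6]
gripper_force: 30.0
t 88.35 pos [ 0.3944 -0.3048  0.1486] yaw -2.3 F [ 1.0749 -0.5185 -3.5818] op 0.249 gf 29.997156858444214
tilt [ 0.0001 -0.0001 -1.    ] wz 0.0034 shift [0.0027 0.0011 0.0346] (now-frame [0.0027 0.0011 0.0346] )
0.05 0.34847850126172153 [(np.float64(0.4432), np.float64(0.4493)), (np.float64(0.466), np.float64(0.5212)), (np.float64(0.5442), np.float64(0.5593)), (np.float64(0.5747), np.float64(0.63)), (np.float64(0.6562), np.float64(0.6672))] 0.6700456306858816
0.058 0.3431977756316964 [(np.float64(0.4229), np.float64(0.4308)), (np.float64(0.4436), np.float64(0.4477)), (np.float64(0.4636), np.float64(0.5229)), (np.float64(0.5466), np.float64(0.5576)), (np.float64(0.5716), np.float64(0.6333)), (np.float64(0.654), np.float64(0.668))] 0.6737378221725989
0.066 0.3450524422007005 [(np.float64(0.347), np.float64(0.3586)), (np.float64(0.4439), np.float64(0.448)), (np.float64(0.4638), np.float64(0.5232)), (np.float64(0.5456), np.float64(0.5576)), (np.float64(0.5734), np.float64(0.6322)), (np.float64(0.656), np.
[... 914 characters left out ...]
4(0.5311), np.float64(0.5662))] 0.6413470993979326
0.098 0.3499492192027973 [(np.float64(0.3634), np.float64(0.4241)), (np.float64(0.4474), np.float64(0.4622)), (np.float64(0.524), np.float64(0.5728))] 0.634385863828963
0.106 0.3487571526242247 [(np.float64(0.3644), np.float64(0.423)), (np.float64(0.4397), np.float64(0.4456)), (np.float64(0.4483), np.float64(0.4719)), (np.float64(0.518), np.float64(0.5793))] 0.6263340106516148
0.114 0.3517019732269851 [(np.float64(0.3691), np.float64(0.4195)), (np.float64(0.4388), np.float64(0.47)), (np.float64(0.4741), np.float64(0.4781)), (np.float64(0.5183), np.float64(0.5787))] 0.6284230598226525
rim [[ 0.3435 -0.4022  0.0551]
 [ 0.6691 -0.3857  0.0644]]
```

```bash
python3 -m creep '[{"x":0.003,"y":0,"z":0,"wx":0,"wy":0,"wz":0},{"x":0.002,"y":0,"z":0,"wx":0,"wy":0,"wz":0},{"x":0.002,"y":0,"z":0,"wx":0,"wy":0,"wz":0},{"x":0.002,"y":0,"z":0,"wx":0,"wy":0,"wz":0},{"x":0.001,"y":0,"z":0,"wx":0,"wy":0,"wz":0},{"x":0,"y":0,"z":0,"wx":0,"wy":0,"wz":0},{"x":-0.003,"y":0,"z":0,"wx":0,"wy":0,"wz":0},{"x":-0.003,"y":0,"z":0,"wx":0,"wy":0,"wz":0}]' 5 | grep -E "pos|force"
python3 prof.py | head -6
```

```text
tool_pos: [0.398, -0.3048, 0.1104]
ft_force: [-0.2, 0.1, -4.1]
gripper_force: 30.0
t 89.4 pos [ 0.398  -0.3048  0.1484] yaw -2.31 F [-0.1959  0.0541 -4.0751] op 0.249 gf 29.997091591358185
tilt [-0.0002  0.0001 -1.    ] wz 0.0034 shift [-0.0009  0.0012  0.0344] (now-frame [-0.0009  0.0012  0.0344] )
0.05 0.3484359542917075 [(np.float64(0.3489), np.float64(0.3535)), (np.float64(0.4668), np.float64(0.5194)), (np.float64(0.5443), np.float64(0.5596)), (np.float64(0.5767), np.float64(0.6302)), (np.float64(0.6562), np.float64(0.6675))] 0.6693713840093338
0.058 0.34353786823741217 [(np.float64(0.3485), np.float64(0.3538)), (np.float64(0.4269), np.float64(0.4352)), (np.float64(0.4635), np.float64(0.5232)), (np.float64(0.5464), np.float64(0.5569)), (np.float64(0.5722), np.float64(0.6329)), (np.float64(0.6543), np.float64(0.6676))] 0.6736496740447111
0.066 0.34436724794833773 [(np.float64(0.3465), np.float64(0.3644)), (np.float64(0.4315), np.float64(0.4358)), (np.float64(0.464), np.float64(0.5234)), (np.float64(0.5462), np.float64(0.5575)), (np.float64(0.5738), np.float64(0.6323)), (np.float64(0.6561), np.float64(0.6682))] 0.6708918357886047
0.074 0.3574914997661023 [(np.float64(0.387), np.float64(0.4099)), (np.float64(0.4705), np.float64(0.5208)), (np.float64(0.5368), np.float64(0.5441)), (np.float64(0.5467), np.float64(0.5586)), (np.float64(0.5771), np.float64(0.6286)), (np.float64(0.6465), np.float64(0.6537))] 0.6568114815521532
```

Yellow did not move, but the gaps at this height show that blue fits as it is (about 5 mm to the near wall, touching distance to yellow). I'll back off 2 mm and lower it.

```bash
python3 -m creep '[{"x":-0.002,"y":0,"z":0.004,"wx":0,"wy":0,"wz":0},{"x":0,"y":0,"z":0.006,"wx":0,"wy":0,"wz":0},{"x":0,"y":0,"z":0.006,"wx":0,"wy":0,"wz":0},{"x":0,"y":0,"z":0.006,"wx":0,"wy":0,"wz":0},{"x":0,"y":0,"z":0.005,"wx":0,"wy":0,"wz":0},{"x":0,"y":0,"z":0.003,"wx":0,"wy":0,"wz":0},{"x":0,"y":0,"z":0,"wx":0,"wy":0,"wz":0},{"x":0,"y":0,"z":0,"wx":0,"wy":0,"wz":0}]' 5 | grep -E "pos|force"
python3 prof.py | head -5
```

```text
tool_pos: [0.3965, -0.3049, 0.0807]
ft_force: [0.2, 0.5, -4.6]
gripper_force: 30.0
t 90.45 pos [ 0.3965 -0.3049  0.1187] yaw -2.3 F [ 0.1619  0.4674 -4.5928] op 0.253 gf 29.99713271856308
tilt [ 0.0003 -0.0003 -1.    ] wz 0.0035 shift [0.0006 0.001  0.0047] (now-frame [0.0006 0.001  0.0047] )
0.05 0.34762426885928105 [(np.float64(0.3487), np.float64(0.353)), (np.float64(0.3767), np.float64(0.4178)), (np.float64(0.4678), np.float64(0.5192)), (np.float64(0.5444), np.float64(0.5594)), (np.float64(0.5748), np.float64(0.6291)), (np.float64(0.6556), np.float64(0.6679))] 0.6692433060444768
0.058 0.34350878715574734 [(np.float64(0.3695), np.float64(0.4239)), (np.float64(0.4636), np.float64(0.5232)), (np.float64(0.5465), np.float64(0.5577)), (np.float64(0.5718), np.float64(0.6322)), (np.float64(0.6535), np.float64(0.6678))] 0.6732042684207818
0.066 0.3448033427381811 [(np.float64(0.3463), np.float64(0.3506)), (np.float64(0.3664), np.float64(0.4262)), (np.float64(0.464), np.float64(0.5234)), (np.float64(0.5457), np.float64(0.5572)), (np.float64(0.574), np.float64(0.6332)), (np.float64(0.6578), np.float64(0.6675))] 0.6700351974732106
```

```bash
python3 -m creep '[{"x":0,"y":0,"z":0.003,"wx":0,"wy":0,"wz":0},{"x":0,"y":0,"z":0.002,"wx":0,"wy":0,"wz":0},{"x":0,"y":0,"z":0.002,"wx":0,"wy":0,"wz":0},{"x":0,"y":0,"z":0.001,"wx":0,"wy":0,"wz":0},{"x":0,"y":0,"z":0,"wx":0,"wy":0,"wz":0},{"x":0,"y":0,"z":0,"wx":0,"wy":0,"wz":0},{"x":0,"y":0,"z":0,"wx":0,"wy":0,"wz":0},{"x":0,"y":0,"z":0,"wx":0,"wy":0,"wz":0}]' 5 | grep -E "pos|force"
```

```text
tool_pos: [0.3965, -0.305, 0.0751]
ft_force: [-5.1, 2.7, 9.7]
gripper_force: 30.0
```

On the floor (force changed sign). Release and rise.

```bash
python3 -m creep '[{"x":0,"y":0,"z":0,"wx":0,"wy":0,"wz":0},{"x":0,"y":0,"z":0,"wx":0,"wy":0,"wz":0},{"x":0,"y":0,"z":0,"wx":0,"wy":0,"wz":0},{"x":0,"y":0,"z":0,"wx":0,"wy":0,"wz":0},{"x":0,"y":0,"z":-0.02,"wx":0,"wy":0,"wz":0},{"x":0,"y":0,"z":-0.05,"wx":0,"wy":0,"wz":0},{"x":0,"y":0,"z":-0.05,"wx":0,"wy":0,"wz":0},{"x":0,"y":0,"z":-0.05,"wx":0,"wy":0,"wz":0}]' 60 | grep -E "pos|force"
python3 -m creep '[{"x":-0.01,"y":-0.05,"z":0,"wx":0,"wy":0,"wz":0},{"x":-0.01,"y":-0.05,"z":0,"wx":0,"wy":0,"wz":0},{"x":-0.01,"y":-0.05,"z":0,"wx":0,"wy":0,"wz":0},{"x":0,"y":-0.05,"z":0,"wx":0,"wy":0,"wz":0},{"x":0,"y":-0.04,"z":0,"wx":0,"wy":0,"wz":0},{"x":0,"y":0,"z":0,"wx":0,"wy":0,"wz":0},{"x":0,"y":0,"z":0,"wx":0,"wy":0,"wz":0},{"x":0,"y":0,"z":0,"wx":0,"wy":0,"wz":0}]' 60 | grep -E "pos|force"
python3 look.py
python3 - <<'E'
from h import *
c=capture("side"); I=c["pixels"][:,:,::-1][90:384,150:400]; cv2.imwrite("pics/s11.png",cv2.resize(I,None,fx=2,fy=2,interpolation=2))
t=capture("top"); W=world(t).reshape(-1,3)
P=W[(abs(W[:,0]-.605)<.03)&(W[:,1]>.25)&(W[:,1]<.3)&(W[:,2]>.1)&(W[:,2]<.22)];print("bar z",np.median(P,axis=0))
P=W[(abs(W[:,0]-.4)<.3)&(W[:,1]<-.2)&(W[:,1]>-.4)&(W[:,2]>.1)]
E
```

```text
tool_pos: [0.3962, -0.3046, 0.2439]
ft_force: [-0.3, -0.8, -0.3]
gripper_force: 0.0
tool_pos: [0.3759, -0.0647, 0.2423]
ft_force: [0.1, 0.3, -0.0]
gripper_force: 0.0
side red 242 [ 0.6036 -0.3144  0.025   0.0493 86.2659] 0.13479638104071667
side yel 258 [ 0.4936 -0.311   0.024   0.0487 87.9745] 0.1349416307949492
side blue 254 [ 0.395  -0.3056  0.0237  0.0463 89.3727] 0.1348316215961055
side clamp arm 82 [0.0017 0.1112]
top red 173 [ 0.6002 -0.3119  0.0228  0.0488 88.4087] 0.13659874507426514
top yel 190 [ 0.49   -0.3093  0.0234  0.049  87.8122] 0.13657765730827953
top blue 191 [ 0.3915 -0.3028  0.0221  0.047  86.7195] 0.1364971912795502
top clamp arm 147 [-0.005   0.1162]
bar z [0.6021 0.2762 0.1946]
```

View pics/s11.png

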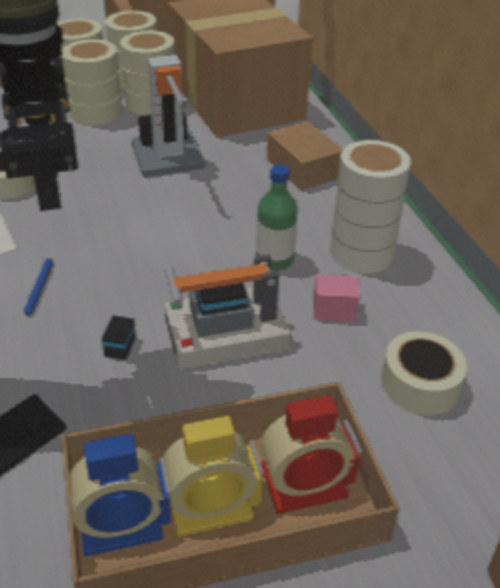

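The dispensers stand upright in the carton at (115,490), (210,480) and (308,455). The clamp is shut at (225,278), the hook is empty and the bottle is upright at (277,220).

```bash
python3 -c "
from cell import *
print(finish_job())"
```

```text
the job is handed in; nothing more can be done
None
```

The job is handed in with no verdict returned: cartridge clamped home, red, yellow and blue each weighed in order and standing upright in the carton, hook empty, clamp shut, bottle standing, after about 94 s on the robot clock.

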